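# Lay out new brake pads in the sloping trays

### The arm

A 6-joint arm with a two-finger parallel gripper is mounted at the origin on the work surface. World frame = base frame: x ahead of the robot, y to its left, z up, the work surface at z = 0. Lengths are in m, angles in rad, forces in N, time in s.
With the tool pointing down it reaches from about 0.35 to 0.775 m from the base axis. Payload 5.5 kg.
Tool frame: the origin (TCP) lies where the fingers leave the gripper's body, on its centre line; the fingertips stand 73 mm ahead of it and the grasp point (between the pads) lies 54 mm ahead of it; z points along the fingers, y is the direction in which the jaws open and shut (so a half turn about z gives the same grasp; the last joint's range is limited). The gripper opens to 85 mm and grips with 20 to 120 N. Pads are 22 mm wide; open, the fingers measure 114 mm over their backs; the gripper's body (76 mm by 85 mm) begins 54 mm behind the grasp point. The pads swing forward as they close: fully open they stand 13 mm farther back than shut.
Start: joints at [-1.349, 0.313, 0.046, 1.304, 0, 1.431], TCP at [0.204, -0.538, 0.304] pointing down, gripper open.
Joint ranges: [-2.76, 2.76], [-0.86, 1.69], [-1.03, 1.26], [-2.2, 2.34], [-1.47, 1.5], [-3.14, 3.14]. Speed limits (rad/s): [2.57, 2.57, 3.14, 3.14, 3.14, 3.14].

### API

Orientations are given as a unit quaternion [w, x, y, z].
In Python, from workcell import env, read_camera, job, cut_out gives the robot as it stands.
- The arm moves only by the tool servo_tool, never from a script. Its argument "deltas" is a list of rows, each an object of numbers: "dx", "dy", "dz": the shift along the world's x, y, z in mm; "rx", "ry", "rz": the turn, a rotation vector about the world's x, y, z in rad; "fingers": the closure, from -1 (fully open) to 1 (shut). A call has 1 to 8 rows; each row shifts and turns the commanded pose from where the row before left it; what a row does not reach is not made up. A row lasts 1/10 s, in which the tool goes at most 50 mm and 8.59 degrees, less where a joint would pass 70% of its speed; a pose out of reach is approached as far as the arm can. A call is refused whole if a number of a shift passes 50 or a number of a turn 0.15, either way. A call with a gripper value outside its range is refused whole. The fingers move at their own pace and stop on an object; "newtons" is the grip in N (left out, the last holds). Time passes only in rows, so rows that do not move let the fingers close. It gives the time, the measured TCP pose, the force and the opening at its end, in the units of the state.
- env.get_state(): the state, without advancing time (a new reading comes with each control period).
- read_camera(name): name is "scene" or "top" or "wrist"; returns a dict with "img" (384x512x3 uint8, red, green, blue), "intrinsics" (3x3 intrinsics, pixels), "extrinsics" (4x4, takes a point from camera to world coordinates); the wrist camera has in their place "hand_eye" (4x4, takes a point from camera to tool coordinates, whose origin is the TCP and whose axes are the flange's). Camera axes: x right, y down, z forward; pixel columns grow to the right and rows downward; lengths in m; the calibration is good to about 2 mm. A picture is of the moment at which its call begins: read the wrist's pose just before it. There is no depth.
- job.hand_in(): hands the job in, once; it reports no verdict.
Trained networks look in the newest picture that a camera, given by its name, has taken for a name from the list of things; names that differ only in an ending like _2 or _b are one class to them, and where a whole thing is asked for, a point or a joint stands for the part that bears it (a point fixed in the world has none). Each returns a list of dicts, best first, with "confidence" (0 to 1); they miss things now and then, are a little off and sometimes report something else, mostly with a low value. They report only what shows in the picture. A call takes as long as a camera call. They do not tell look-alikes from the thing itself.
- cut_out(target, camera): "region" (384x512 bool, what is visible of it) and "extent" ([left, top, right, bottom] in pixels, round what is visible of it).
The state is a dict: "clock": time; "joint_pos": joint angles; "qvel": joint speeds; "tau": joint torques, N m; "tcp_pos": TCP position; "orientation": TCP orientation; "wrist_force": force on the tool from outside, world axes, zero at the start; "ft_torque": the same for the moment, N m; "finger_gap": finger opening in m.
Only numpy, scipy, OpenCV 4.12 (cv2) and the standard library are available. Lean on these libraries where they do the work, as an engineer would, in place of code of your own. Each camera call takes 0.05 s, during which the arm holds its last target. There are 200 camera calls.

### The job

Lay out the new brake pads for fitting: stack the two large pads in the red sloping tray and the two small pads in the blue one, in each tray the plain pad underneath and the pad with the brass clips, which is fitted first, on top. Each pad lies flat with its lining up, lengthwise up the slope, square and midway across the tray, with its lower end resting against the stop; set the pads down, do not drop or throw them. Leave the rusty worn pad, the spanner and the spray can where they are.

Things in the scene. Friction and masses are not known exactly. Their poses are not given: they have to be found in the camera images.
- large_plain: new large brake pad lying flat, lining up: 128 long x 52 wide x 16 mm thick, about 360 g; black 6 mm backing plate below, two dark grey lining blocks above; the last 12 mm at each end is an ear 29 wide, 6 thick; plain, no clips. Grip across the 52 mm width at the middle (straight sides). Origin: centre of underside; x along its length (ends alike), y across, z up out of the lining
- large_clip: new large brake pad lying flat, lining up: 128 long x 52 wide x 16 mm thick, about 360 g; black 6 mm backing plate below, two dark grey lining blocks above; the last 12 mm at each end is an ear 29 wide, 6 thick; bright brass clips on both ears, below lining height. Grip across the 52 mm width at the middle (straight sides). Origin: centre of underside; x along its length (ends alike), y across, z up out of the lining
- small_plain: new small brake pad lying flat, lining up: 92 long x 40 wide x 14 mm thick, about 200 g; black 6 mm backing plate below, two dark grey lining blocks above; the last 12 mm at each end is an ear 22 wide, 6 thick; plain, no clips. Grip across the 40 mm width at the middle (straight sides). Origin: centre of underside; x along its length (ends alike), y across, z up out of the lining
- small_clip: new small brake pad lying flat, lining up: 92 long x 40 wide x 14 mm thick, about 200 g; black 6 mm backing plate below, two dark grey lining blocks above; the last 12 mm at each end is an ear 22 wide, 6 thick; bright brass clips on both ears, below lining height. Grip across the 40 mm width at the middle (straight sides). Origin: centre of underside; x along its length (ends alike), y across, z up out of the lining
- red_tray: red sloping steel tray for the large pads, fixed: floor 170 long x 140 mm wide, tilted 18 degrees, low edge towards the robot with a stop 38 high, 3 thick, square to the floor; side flanges 6 high; high end open. Origin: floor surface at the foot of the stop's inner face, mid-width, 28 mm above the bench; x up the slope, y across, z square out of the floor
- blue_tray: blue sloping steel tray for the small pads, fixed: floor 135 long x 140 mm wide, tilted 18 degrees, low edge towards the robot with a stop 38 high, 3 thick, square to the floor; side flanges 6 high; high end open. Origin: floor surface at the foot of the stop's inner face, mid-width, 28 mm above the bench; x up the slope, y across, z square out of the floor
- worn_pad: an old brake pad lying flat on the bench among the new ones, rust brown all over, lining worn thin, 112 x 46 x 9 mm; stays where it is. Origin: centre of its underside, x along its length
- spanner: a bare steel spanner, 190 mm long, lying on the bench; stays where it is. Origin: on its underside near the middle, x along its length
- spray_can: an upright steel spray can with a yellow band and a red nozzle cap, 56 mm across and 150 mm high, beyond the pads; stays where it is. Origin: centre of its underside
There are look-alikes about, which are no part of the job. Leave any brown or white look-alike of the part that bears blue_tray alone. What is shaped like the small_plain but white is not meant.

How it is judged:
By the outcome, as a careful person would: the job done as asked, in the order asked, and still so for the second after the job is handed in, with the robot touching nothing.
It also fails if it takes over 96 s, if anything falls off the work surface, if the arm or the gripper's body presses on something with over 40 N, if the wrist force passes 120 N, or if a joint passes its speed limit or range.

## Working session

There is one attempt and no reset: what is moved stays moved. The work goes in short steps, Python scripts to look and compute and a tool call to move; the robot and the scene stay as the last step left them, time stands still between calls to the robot, and variables do not carry over. Pictures are saved under pics/ and viewed, about 12 in all and at most 16, crops included, and the job is handed in when it is done.

Besides the shell and the picture viewer there is one more tool, called after "Request:" by a JSON object that holds its "name" and its "arguments". servo_tool: Moves the arm, as the interface text tells. Its arguments: {"type":"object","properties":{"deltas":{"type":"array"},"newtons":{"type":"number"}},"required":["deltas"]}

```bash
mkdir -p pics; ls; cat > h.py <<'E'
import numpy as np, cv2
from workcell import env, read_camera, job, cut_out
def save(c,n,s=1):
    cv2.imwrite(f'pics/{n}.png',cv2.cvtColor(c['img'],cv2.COLOR_RGB2BGR))
def ray(c,u,v,z):
    K=np.array(c['intrinsics']);E=np.array(c['extrinsics'])
    d=E[:3,:3]@np.linalg.solve(K,[u,v,1]);o=E[:3,3]
    return o+d*(z-o[2])/d[2]
def proj(c,P):
    K=np.array(c['intrinsics']);E=np.array(c['extrinsics'])
    p=(np.asarray(P)-E[:3,3])@E[:3,:3]; q=p@K.T
    return q[...,:2]/q[...,2:]
E
python3 - <<'E'
from h import *
s=env.get_state();print({k:np.round(v,3).tolist() for k,v in s.items()})
for n in('top','scene'):
    c=read_camera(n);save(c,n)
    print(n,np.round(c['extrinsics'],3).tolist(),np.round(c['intrinsics'],1).tolist())
    for t in['large_plain','large_clip','small_plain','small_clip','red_tray','blue_tray','worn_pad','spanner','spray_can']:
        for r in cut_out(t,n):
            m=np.array(r['region']);
            if m.sum()<5: continue
            (cx,cy),(w,h),a=cv2.minAreaRect(np.argwhere(m)[:,::-1].astype(np.float32))
            print(t,round(r['confidence'],2),r['extent'],'rect',np.round([cx,cy,w,h,a],1),m.sum(),np.round(ray(c,cx,cy,0.012),3) )
E
```

```text
pics
{'clock': 0.0, 'joint_pos': [-1.349, 0.314, 0.045, 1.304, -0.0, 1.431], 'qvel': [0.0, -0.0, -0.001, 0.0, -0.0, 0.0], 'tau': [-0.0, -48.063, 29.853, 0.019, -0.0, -0.0], 'tcp_pos': [0.203, -0.537, 0.303], 'orientation': [-0.001, 0.984, 0.18, -0.0], 'wrist_force': [-1.128, -0.155, 0.359], 'ft_torque': [0.047, -0.007, -0.025], 'finger_gap': 0.085}
top [[0.02, -0.997, 0.081, 0.4], [-1.0, -0.02, -0.011, -0.154], [0.012, -0.08, -0.997, 1.365], [0.0, 0.0, 0.0, 1.0]] [[469.7, 0.0, 251.9], [0.0, 469.7, 191.1], [0.0, 0.0, 1.0]]
large_plain 0.84 [183.5, 189.7, 209.4, 237.6] rect [197.7 214.1  44.2  18.4  77.2] 753 [ 0.44  -0.015  0.012]
large_plain 0.56 [140.8, 71.0, 162.9, 101.3] rect [152.8  87.1  32.2  21.   63.4] 583 [0.81  0.128 0.012]
large_clip 0.6 [189.8, 109.4, 210.9, 153.6] rect [202.  131.   17.7  43.    7.8] 683 [ 0.682 -0.02   0.012]
large_clip 0.51 [54.1, 108.1, 118.5, 182.6] rect [ 87.  145.4  55.8  66.4  10.6] 3439 [0.633 0.312 0.012]
small_plain 0.66 [180.0, 158.3, 199.2, 185.3] rect [190.2 170.   14.8  31.4  23.2] 403 [0.567 0.011 0.012]
small_plain 0.58 [224.9, 162.9, 245
[... 2232 characters left out ...]
128.1] rect [177.3 110.3  48.5  33.   33.7] 1103 [ 0.422 -0.695  0.012]
worn_pad 0.64 [361.1, 260.7, 385.0, 291.7] rect [371.5 277.5  17.   32.5  45. ] 481 [0.436 0.27  0.012]
worn_pad 0.38 [241.3, 167.9, 266.7, 188.3] rect [254.2 177.2  10.3  23.2  54.5] 211 [ 0.431 -0.241  0.012]
spanner 0.69 [190.4, 133.1, 233.1, 156.3] rect [210.9 143.2   8.   43.1  67. ] 162 [ 0.437 -0.468  0.012]
spanner 0.65 [299.7, 287.1, 380.2, 365.5] rect [342.2 324.4  61.1  63.8  55. ] 3621 [0.607 0.296 0.012]
spray_can 0.8 [236.4, 302.9, 261.6, 338.0] rect [247.5 320.   32.   21.   90. ] 599 [0.788 0.104 0.012]
spray_can 0.6 [362.5, 260.3, 388.0, 293.5] rect [371.8 277.2  17.   33.2  45. ] 500 [0.435 0.27  0.012]
```

View pics/top.png

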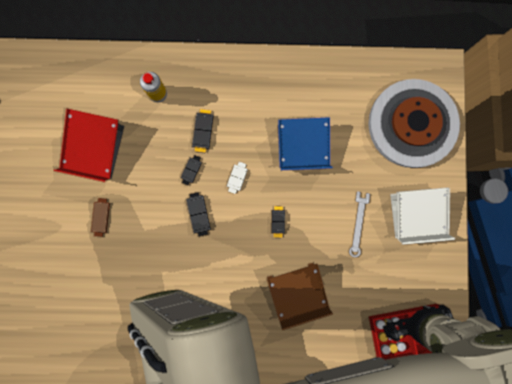

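View pics/scene.png

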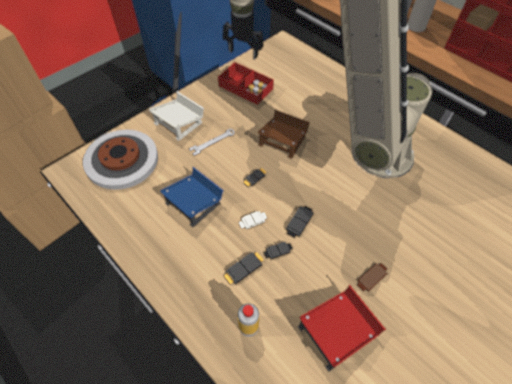

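The top view shows the large pads at (202,131, clipped) and (198,214, plain), and the small pads at (191,170, plain) and (278,221, clipped). The trays are at (87,146) red and (304,143) blue. The white pad at (237,177) and the brown and white trays are decoys. I'll fit the size models to the masks.

```bash
cat >> h.py <<'E'
from scipy.optimize import minimize
from scipy.spatial.transform import Rotation as R
from itertools import product
def box(x0,x1,y0,y1,z0,z1): return np.array(list(product((x0,x1),(y0,y1),(z0,z1))))/1000
def pad(L,W,T,e): 
    b=L/2-12
    return [box(-b,b,-W/2,W/2,0,6),box(-L/2,L/2,-e/2,e/2,0,6),box(-b+1.5,b-1.5,-W/2+1.5,W/2-1.5,6,T)]
def tray(L): return [box(-3,L,-70,70,-2,0),box(-3,0,-70,70,-2,38),box(-3,L,-72,-70,-2,6),box(-3,L,70,72,-2,6)]
M={'large_plain':pad(128,52,16,29),'large_clip':pad(128,52,16,29),'small_plain':pad(92,40,14,22),'small_clip':pad(92,40,14,22),'red_tray':tray(170),'blue_tray':tray(135)}
def place(n,p):
    x,y,a=p[:3]
    r=R.from_euler('z',a); t=[x,y,0.]
    if 'tray' in n: r=r*R.from_euler('y',-18,degrees=True); t[2]=.028
    return [r.apply(b)+t for b in M[n]]
S=4
def render(c,n,p):
    im=np.zeros((384*S,512*S),np.uint8)
    for b in place(n,p):
        q=(proj(c,b)+.5)*S
        cv2.fillConvexPoly(im,cv2.convexHull(np.round(q*16).astype(np.int32)),255,shift=4)
    return cv2.resize(im,(512,384),interpolation=cv2.INTER_AREA)/255.
def fit(n,views,p0):
    ms=[cv2.GaussianBlur(m.astype(float),(5,5),1) for _,m in views]
    def f(p):
        e=0
        for (c,_),m in zip(views,ms):
            r=cv2.GaussianBlur(render(c,n,p),(5,5),1); e+=np.abs(r-m).sum()/m.sum()
        return e/len(views)
    best=None
    for da in (0,.25,-.25):
        q=np.array(p0,float)+[0,0,da]
        s=minimize(f,q,method='Nelder-Mead',options=dict(initial_simplex=q+np.array([[0,0,0],[.015,0,0],[0,.015,0],[0,0,.12]]),xatol=2e-4,fatol=1e-4))
        if best is None or s.fun<best.fun: best=s
    return best.x,best.fun
def wrist():
    s=env.get_state();c=read_camera('wrist')
    w,x,y,z=s['orientation'];T=np.eye(4);T[:3,:3]=R.from_quat([x,y,z,w]).as_matrix();T[:3,3]=s['tcp_pos']
    c['extrinsics']=T@np.array(c['hand_eye']);return c
def best(n,cam,c,p,tol=.08):
    """mask of the detection nearest the expected place p"""
    o=[]
    for r in cut_out(n,cam):
        m=np.array(r['region'])
        if m.sum()<20: continue
        v,u=np.argwhere(m).mean(0);o.append((np.linalg.norm(ray(c,u,v,.012 if 'tray' not in n else .05)[:2]-p[:2]),m))
    o.sort(key=lambda t:t[0])
    return o[0][1] if o and o[0][0]<tol else None
E
python3 - <<'E'
from h import *
G={'large_plain':(.44,-.015,0),'large_clip':(.685,-.02,0),'small_plain':(.57,.011,0),'small_clip':(.425,-.245,0),'red_tray':(.56,.3,0),'blue_tray':(.58,-.32,0)}
C={n:read_camera(n) for n in('top','scene')}
for n,g in G.items():
    ctr=np.array(g[:2])+([.07,0] if 'tray' in n else [0,0])
    V={k:best(n,k,c,ctr) for k,c in C.items()}
    for ks in (['top'],['scene'],['top','scene']):
        v=[(C[k],V[k]) for k in ks if V[k] is not None]
        if len(v)<len(ks): print(n,ks,'missing');continue
        p,e=fit(n,v,g);print(n,ks,np.round(p,4),round(e,3))
E
```

```text
large_plain ['top'] missing
large_plain ['scene'] [ 0.4444 -0.0149  0.2655] 0.09
large_plain ['top', 'scene'] missing
large_clip ['top'] [ 0.685  -0.019  -0.0928] 0.058
large_clip ['scene'] [ 0.6869 -0.0197 -0.0961] 0.038
large_clip ['top', 'scene'] [ 0.6861 -0.0193 -0.0977] 0.055
small_plain ['top'] [ 0.5674  0.0116 -0.4053] 0.091
small_plain ['scene'] [ 0.5695  0.0101 -0.3555] 0.128
small_plain ['top', 'scene'] [ 0.5685  0.0111 -0.3931] 0.113
small_clip ['top'] [ 0.424  -0.2446  0.0033] 0.047
small_clip ['scene'] [ 0.4268 -0.2465  0.021 ] 0.086
small_clip ['top', 'scene'] [ 0.4247 -0.2454 -0.0176] 0.086
red_tray ['top'] [ 0.5506  0.3111 -0.2002] 0.034
red_tray ['scene'] [ 0.5541  0.3093 -0.1887] 0.013
red_tray ['top', 'scene'] [ 0.553   0.3105 -0.1948] 0.035
blue_tray ['top'] [ 0.5843 -0.3164  0.0646] 0.032
blue_tray ['scene'] [ 0.5876 -0.3151  0.0669] 0.042
blue_tray ['top', 'scene'] [ 0.5854 -0.316   0.0665] 0.047
```

Request:
{"name": "servo_tool", "arguments": {"deltas": [{"dx": 40,"dy": 20,"fingers": -0.5},{"dx": 40,"dy": 20,"fingers": -0.5},{"dx": 40,"dy": 20,"fingers": -0.5},{"dx": 40,"dy": 20,"fingers": -0.5},{"dx": 40,"dy": 25,"rz": -0.1,"fingers": -0.5},{"dx": 40,"dy": 25,"rz": -0.1,"fingers": -0.5},{"dx": 40,"dy": 30,"rz": -0.1,"fingers": -0.5},{"dx": 30,"dy": 30,"fingers": -0.5}]}}

```text
invalid input at $.deltas[0]: expected keys dx, dy, dz, rx, ry, rz, fingers
```

```bash
python3 - <<'E'
from h import *
c=wrist();save(c,'w1');print(np.round(c['hand_eye'],3).tolist(),np.round(c['intrinsics'],1).tolist(),np.round(c['extrinsics'],3).tolist())
s=env.get_state();print(s['tcp_pos'],s['finger_gap'])
m=best('blue_tray','wrist',c,np.array([.65,-.316]),.15)
print(None if m is None else fit('blue_tray',[(c,m)],(.585,-.316,.066)))
E
```

```text
[[-0.001, -0.96, -0.279, 0.071], [1.0, -0.001, -0.001, 0.0], [0.001, -0.279, 0.96, -0.069], [0.0, 0.0, 0.0, 1.0]] [[328.0, 0.0, 253.5], [0.0, 328.0, 186.9], [0.0, 0.0, 1.0]] [[0.353, -0.898, -0.261, 0.27], [-0.936, -0.339, -0.098, -0.513], [-0.0, 0.279, -0.96, 0.373], [0.0, 0.0, 0.0, 1.0]]
[ 0.20353651 -0.5378194   0.30393608] 0.08512628865046667
None
```

View pics/w1.png

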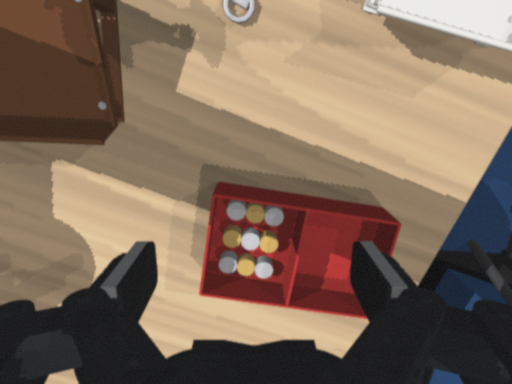

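Request:
{"name": "servo_tool", "arguments": {"deltas": [{"dx": 40,"dy": 22,"dz": 0,"rx": 0,"ry": 0,"rz": 0,"fingers": -0.5},{"dx": 40,"dy": 22,"dz": 0,"rx": 0,"ry": 0,"rz": 0,"fingers": -0.5},{"dx": 40,"dy": 22,"dz": 0,"rx": 0,"ry": 0,"rz": 0,"fingers": -0.5},{"dx": 40,"dy": 22,"dz": 0,"rx": 0,"ry": 0,"rz": -0.1,"fingers": -0.5},{"dx": 40,"dy": 22,"dz": 0,"rx": 0,"ry": 0,"rz": -0.1,"fingers": -0.5},{"dx": 40,"dy": 22,"dz": 0,"rx": 0,"ry": 0,"rz": -0.1,"fingers": -0.5},{"dx": 40,"dy": 22,"dz": 0,"rx": 0,"ry": 0,"rz": 0,"fingers": -0.5},{"dx": 40,"dy": 22,"dz": 0,"rx": 0,"ry": 0,"rz": 0,"fingers": -0.5}]}}

```text
clock: 2.6
tcp_pos: [0.5251, -0.3607, 0.304]
orientation: [0.0, 1.0, 0.031, 0.0]
wrist_force: [0.9, -0.5, 0.4]
finger_gap: 0.0639
```

Request:
{"name": "servo_tool", "arguments": {"deltas": [{"dx": 40,"dy": 22,"dz": 0,"rx": 0,"ry": 0,"rz": 0,"fingers": -0.5},{"dx": 0,"dy": 0,"dz": 0,"rx": 0,"ry": 0,"rz": 0,"fingers": -0.5},{"dx": 0,"dy": 0,"dz": 0,"rx": 0,"ry": 0,"rz": 0,"fingers": -0.5}]}}

```text
clock: 2.9
tcp_pos: [0.5643, -0.3389, 0.3033]
orientation: [-0.0, 0.999, 0.032, -0.0]
wrist_force: [-1.2, -0.2, -0.6]
finger_gap: 0.0641
```

```bash
python3 - <<'E'
from h import *
c=wrist();save(c,'w2')
s=env.get_state();print(s['tcp_pos'],s['orientation'],s['finger_gap'])
g=(.585,-.316,.066)
m=best('blue_tray','wrist',c,np.array([.65,-.316]),.15)
if m is not None:
  p,e=fit('blue_tray',[(c,m)],g);print(p,e);g=p
im=cv2.imread('pics/w2.png')
for b in place('blue_tray',g):
    h=cv2.convexHull(np.round(proj(c,b)).astype(np.int32));cv2.polylines(im,[h],True,(0,255,255),1)
cv2.imwrite('pics/w2o.png',im)
E
```

```text
[ 0.56339191 -0.33964861  0.30354486] [-3.81775139e-05  9.99511776e-01  3.12409964e-02 -4.56695390e-04] 0.06408210095217043
[ 0.58538987 -0.31812397  0.05417081] 0.0185865216083234
```

View pics/w2o.png

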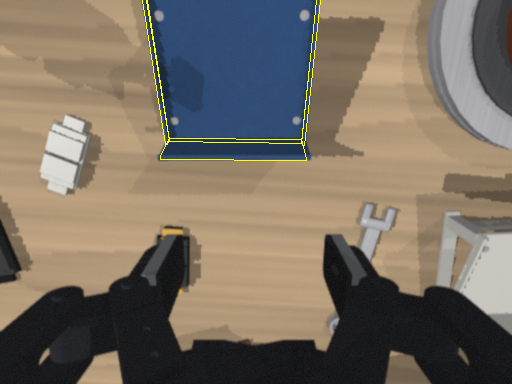

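Request:
{"name": "servo_tool", "arguments": {"deltas": [{"dx": 0,"dy": 45,"dz": 0,"rx": 0,"ry": 0,"rz": 0,"fingers": -0.2},{"dx": 0,"dy": 45,"dz": -10,"rx": 0,"ry": 0,"rz": -0.09,"fingers": -0.2},{"dx": 0,"dy": 45,"dz": -10,"rx": 0,"ry": 0,"rz": -0.09,"fingers": -0.2},{"dx": 0,"dy": 45,"dz": -10,"rx": 0,"ry": 0,"rz": -0.09,"fingers": -0.2},{"dx": 0,"dy": 45,"dz": -15,"rx": 0,"ry": 0,"rz": -0.09,"fingers": -0.2},{"dx": 0,"dy": 45,"dz": -15,"rx": 0,"ry": 0,"rz": -0.09,"fingers": -0.2},{"dx": 0,"dy": 45,"dz": -15,"rx": 0,"ry": 0,"rz": 0,"fingers": -0.2},{"dx": 4,"dy": 36,"dz": -15,"rx": 0,"ry": 0,"rz": 0,"fingers": -0.2}]}}

```text
clock: 3.8
tcp_pos: [0.5428, -0.0601, 0.2139]
orientation: [-0.028, 0.99, -0.139, 0.003]
wrist_force: [0.7, 0.3, 0.0]
finger_gap: 0.0513
```

Request:
{"name": "servo_tool", "arguments": {"deltas": [{"dx": 0,"dy": 0,"dz": 0,"rx": 0,"ry": 0,"rz": 0,"fingers": -0.2},{"dx": 0,"dy": 0,"dz": 0,"rx": 0,"ry": 0,"rz": 0,"fingers": -0.2}]}}

```text
clock: 4.0
tcp_pos: [0.5441, -0.0611, 0.2143]
orientation: [-0.027, 0.99, -0.14, 0.004]
wrist_force: [-0.2, -0.1, 1.2]
finger_gap: 0.0512
```

```bash
cat >> h.py <<'E'
def see(n,g,fn,tol=.06):
    c=wrist();save(c,fn);s=env.get_state()
    w,x,y,z=s['orientation'];r=R.from_quat([x,y,z,w]).as_matrix()
    print('tcp',np.round(s['tcp_pos'],4),'toolz',np.round(r[:,2],4),'yaw',round(np.arctan2(r[1,0],r[0,0]),4),'gap',round(s['finger_gap'],4),'t',s['clock'])
    m=best(n,'wrist',c,np.array(g)+([.06,0,0] if 'tray' in n else 0),tol)
    if m is None: print('not seen')
    else:
        p,e=fit(n,[(c,m)],g);print(n,np.round(p,4),round(e,3));g=p
    im=cv2.imread(f'pics/{fn}.png')
    for b in place(n,g): cv2.polylines(im,[cv2.convexHull(np.round(proj(c,b)).astype(np.int32))],True,(0,255,255),1)
    cv2.imwrite(f'pics/{fn}.png',im)
E
python3 - <<'E'
from h import *
see('small_plain',(.5685,.011,-.39),'w3')
E
```

```text
tcp [ 0.5447 -0.0615  0.2148] toolz [ 0.0158  0.0531 -0.9985] yaw -0.281 gap 0.0513 t 4.05
small_plain [ 0.5702  0.0091 -0.4022] 0.037
```

View pics/w3.png

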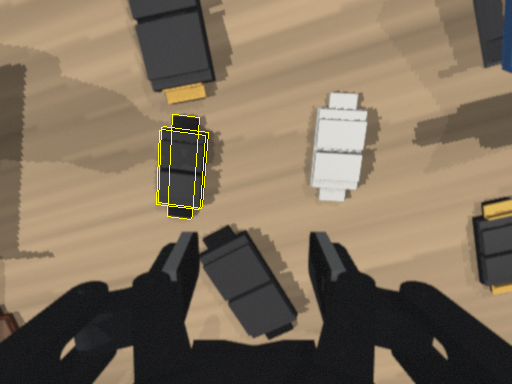

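```bash
cat >> h.py <<'E'
def frame(yaw,tilt=0):
    """tool down, x at yaw; tilt: square to a floor rising along yaw by tilt"""
    return R.from_euler('z',yaw)*R.from_euler('y',-tilt)*R.from_euler('x',np.pi)
def go(p,yaw,tilt=0):
    s=env.get_state();w,x,y,z=s['orientation'];r=R.from_quat([x,y,z,w])
    rv=(frame(yaw,tilt)*r.inv()).as_rotvec();d=(np.array(p)-s['tcp_pos'])*1000
    print('d mm',np.round(d,1),'rv',np.round(rv,3),'rows>=',round(max(np.linalg.norm(d)/50,np.linalg.norm(rv)/.15),1),'F',np.round(s['wrist_force'],1),'gap',round(s['finger_gap'],4),'t',round(s['clock'],2))
E
python3 - <<'E'
from h import *
go((.570,.0093,.12),-.40)
E
```

```text
d mm [ 25.   70.8 -94.9] rv [-0.052  0.019 -0.119] rows>= 2.4 F [ 0.2 -0.5  0.1] gap 0.0512 t 4.1
```

Request:
{"name": "servo_tool", "arguments": {"deltas": [{"dx": 6,"dy": 18,"dz": -20,"rx": -0.013,"ry": 0.005,"rz": -0.03,"fingers": -0.2},{"dx": 6,"dy": 18,"dz": -25,"rx": -0.013,"ry": 0.005,"rz": -0.03,"fingers": -0.2},{"dx": 6,"dy": 18,"dz": -25,"rx": -0.013,"ry": 0.005,"rz": -0.03,"fingers": -0.2},{"dx": 7,"dy": 17,"dz": -25,"rx": -0.013,"ry": 0.005,"rz": -0.03,"fingers": -0.2},{"dx": 0,"dy": 0,"dz": 0,"rx": 0,"ry": 0,"rz": 0,"fingers": -0.2}]}}

```text
clock: 4.6
tcp_pos: [0.5465, -0.065, 0.1163]
orientation: [-0.03, 0.989, -0.144, -0.001]
wrist_force: [-0.6, 0.2, 0.0]
finger_gap: 0.0511
```

```bash
python3 - <<'E'
from h import *
go((.570,.0093,.075),-.40)
see('small_plain',(.57,.009,-.40),'w4')
E
```

```text
d mm [ 23.5  74.3 -41.3] rv [-0.059  0.01  -0.112] rows>= 1.8 F [-0.6  0.2  0. ] gap 0.0511 t 4.6
tcp [ 0.5474 -0.065   0.118 ] toolz [ 0.0091  0.0592 -0.9982] yaw -0.2876 gap 0.0515 t 4.65
small_plain [ 0.5698  0.0094 -0.4185] 0.098
```

```bash
python3 - <<'E'
from h import *
s=env.get_state();print(np.round(s['joint_pos'],3),np.round(s['qvel'],3),np.round(s['tau'],1))
E
```

```text
[-0.288  0.395 -0.315  0.866  0.059  3.141] [ 0.006 -0.023  0.02   0.003  0.001  0.   ] [ -0.1 -46.5  24.2   0.    0.2  -0. ]
```

Request:
{"name": "servo_tool", "arguments": {"deltas": [{"dx": 0,"dy": 0,"dz": 5,"rx": -0.03,"ry": 0.005,"rz": 0.13,"fingers": -0.2},{"dx": 0,"dy": 0,"dz": 5,"rx": -0.03,"ry": 0.005,"rz": 0.13,"fingers": -0.2},{"dx": 0,"dy": 0,"dz": 0,"rx": 0,"ry": 0,"rz": 0.145,"fingers": -0.2},{"dx": 0,"dy": 0,"dz": 0,"rx": 0,"ry": 0,"rz": 0.145,"fingers": -0.2},{"dx": 0,"dy": 0,"dz": 0,"rx": 0,"ry": 0,"rz": 0.145,"fingers": -0.2},{"dx": 0,"dy": 0,"dz": 0,"rx": 0,"ry": 0,"rz": 0.145,"fingers": -0.2},{"dx": 0,"dy": 0,"dz": 0,"rx": 0,"ry": 0,"rz": 0.145,"fingers": -0.2},{"dx": 0,"dy": 0,"dz": 0,"rx": 0,"ry": 0,"rz": 0.145,"fingers": -0.2}]}}

```text
clock: 5.5
tcp_pos: [0.5493, -0.0647, 0.1312]
orientation: [0.003, 0.911, 0.412, -0.001]
wrist_force: [-0.5, 0.2, -0.3]
finger_gap: 0.0514
```

Request:
{"name": "servo_tool", "arguments": {"deltas": [{"dx": 3,"dy": 9,"dz": 0,"rx": 0,"ry": 0,"rz": 0.145,"fingers": -0.2},{"dx": 3,"dy": 9,"dz": 0,"rx": 0,"ry": 0,"rz": 0.145,"fingers": -0.2},{"dx": 3,"dy": 9,"dz": 0,"rx": 0,"ry": 0,"rz": 0.145,"fingers": -0.2},{"dx": 3,"dy": 9,"dz": 0,"rx": 0,"ry": 0,"rz": 0.145,"fingers": -0.2},{"dx": 3,"dy": 9,"dz": 0,"rx": 0,"ry": 0,"rz": 0.145,"fingers": -0.2},{"dx": 3,"dy": 9,"dz": 0,"rx": 0,"ry": 0,"rz": 0.145,"fingers": -0.2},{"dx": 3,"dy": 9,"dz": 0,"rx": 0,"ry": 0,"rz": 0.145,"fingers": -0.2},{"dx": 2,"dy": 11,"dz": 0,"rx": 0,"ry": 0,"rz": 0.145,"fingers": -0.2}]}}

```text
clock: 6.3
tcp_pos: [0.5726, 0.0097, 0.1312]
orientation: [0.005, 0.536, 0.844, -0.0]
wrist_force: [0.8, 0.5, 0.0]
finger_gap: 0.0511
```

```bash
python3 - <<'E'
from h import *
go((.570,.0093,.11),-.40+np.pi)
s=env.get_state();print(np.round(s['joint_pos'],3))
E
```

```text
d mm [ -2.6  -0.4 -21.2] rv [0.003 0.009 0.732] rows>= 4.9 F [0.8 0.5 0. ] gap 0.0511 t 6.3
[-0.121  0.412 -0.253  0.897 -0.005  1.011]
```

Request:
{"name": "servo_tool", "arguments": {"deltas": [{"dx": -1,"dy": 0,"dz": 0,"rx": 0,"ry": 0.002,"rz": 0.145,"fingers": -0.2},{"dx": -1,"dy": 0,"dz": 0,"rx": 0,"ry": 0.002,"rz": 0.145,"fingers": -0.2},{"dx": 0,"dy": 0,"dz": 0,"rx": 0,"ry": 0.002,"rz": 0.145,"fingers": -0.2},{"dx": 0,"dy": 0,"dz": -10,"rx": 0,"ry": 0,"rz": 0.145,"fingers": -0.2},{"dx": 0,"dy": 0,"dz": -10,"rx": 0,"ry": 0,"rz": 0.145,"fingers": -0.2},{"dx": 0,"dy": 0,"dz": 0,"rx": 0,"ry": 0,"rz": 0,"fingers": -0.2},{"dx": 0,"dy": 0,"dz": 0,"rx": 0,"ry": 0,"rz": 0,"fingers": -0.2}]}}

```text
clock: 7.0
tcp_pos: [0.5697, 0.0096, 0.1102]
orientation: [0.002, 0.207, 0.978, -0.002]
wrist_force: [0.1, -0.2, 1.2]
finger_gap: 0.0512
```

```bash
python3 - <<'E'
from h import *
see('small_plain',(.57,.009,-.40),'w5')
go((.570,.0093,.075),-.40+np.pi)
E
```

```text
tcp [0.5698 0.0096 0.1102] toolz [ 0.0033 -0.0047 -1.    ] yaw 2.7255 gap 0.0513 t 7.05
small_plain [ 0.5689  0.0094 -0.4009] 0.031
d mm [  0.2  -0.4 -35.1] rv [0.005 0.003 0.015] rows>= 0.7 F [ 0.5 -0.1  0.7] gap 0.0513 t 7.1
```

View pics/w5.png

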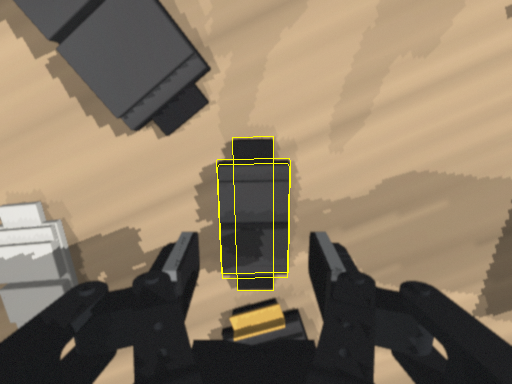

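Request:
{"name": "servo_tool", "arguments": {"deltas": [{"dx": -0.5,"dy": -0.3,"dz": -18,"rx": 0.005,"ry": 0.003,"rz": 0.015,"fingers": -0.2},{"dx": 0,"dy": 0,"dz": -17,"rx": 0,"ry": 0,"rz": 0,"fingers": -0.2},{"dx": 0,"dy": 0,"dz": 0,"rx": 0,"ry": 0,"rz": 0,"fingers": -0.2},{"dx": 0,"dy": 0,"dz": 0,"rx": 0,"ry": 0,"rz": 0,"fingers": 0.3},{"dx": 0,"dy": 0,"dz": 0,"rx": 0,"ry": 0,"rz": 0,"fingers": 0.3},{"dx": 0,"dy": 0,"dz": 0,"rx": 0,"ry": 0,"rz": 0,"fingers": 0.3},{"dx": 0,"dy": 0,"dz": 0,"rx": 0,"ry": 0,"rz": 0,"fingers": 0.3}], "newtons": 60}}

```text
clock: 7.8
tcp_pos: [0.5689, 0.0095, 0.0745]
orientation: [-0.0, 0.198, 0.98, 0.0]
wrist_force: [-0.7, 0.2, 1.6]
finger_gap: 0.0381
```

Request:
{"name": "servo_tool", "arguments": {"deltas": [{"dx": 0,"dy": 0,"dz": 30,"rx": 0,"ry": 0,"rz": 0,"fingers": 0.3},{"dx": 0,"dy": 0,"dz": 40,"rx": 0,"ry": 0,"rz": 0,"fingers": 0.3},{"dx": 0,"dy": 0,"dz": 40,"rx": 0,"ry": 0,"rz": 0,"fingers": 0.3},{"dx": 0,"dy": 0,"dz": 0,"rx": 0,"ry": 0,"rz": 0,"fingers": 0.3}]}}

```text
clock: 8.2
tcp_pos: [0.5718, 0.0092, 0.1899]
orientation: [0.004, 0.198, 0.98, 0.0]
wrist_force: [0.0, -0.9, -2.2]
finger_gap: 0.0385
```

```bash
cat >> h.py <<'E'
TR={'blue':((.5853,-.317,.028),.057),'red':((.553,.3105,.028),-.195)}
def gotray(t,x,y,z):
    """TCP at tray coordinates mm, square to floor, flipped half turn"""
    o,yaw=TR[t];f=R.from_euler('z',yaw)*R.from_euler('y',-18,degrees=True)
    p=np.array(o)+f.apply(np.array([x,y,z])/1000)
    s=env.get_state();w,a,b,c=s['orientation'];r=R.from_quat([a,b,c,w])
    rv=(f*R.from_euler('z',np.pi)*R.from_euler('x',np.pi)*r.inv()).as_rotvec();d=(p-s['tcp_pos'])*1000
    F=f.inv().apply(s['wrist_force'])
    print('target',np.round(p,4),'d mm',np.round(d,1),'rv',np.round(rv,3),'tray d',np.round(f.inv().apply(d),1),'Ftray',np.round(F,1),'gap',round(s['finger_gap'],4),'t',round(s['clock'],2))
    return f
E
python3 - <<'E'
from h import *
f=gotray('blue',52,0,150); print(f.as_matrix().round(3))
s=env.get_state();print(np.round(s['joint_pos'],3))
E
```

```text
target [ 0.5884 -0.3168  0.1867] d mm [  16.6 -326.    -3.2] rv [-0.055 -0.303  0.451] tray d [  -2.9 -326.4   -2.4] Ftray [-0.7 -0.9 -2.1] gap 0.0385 t 8.2
[[ 0.95  -0.057 -0.309]
 [ 0.054  0.998 -0.018]
 [ 0.309  0.     0.951]]
[-0.124  0.359 -0.175  1.028  0.     0.273]
```

Request:
{"name": "servo_tool", "arguments": {"deltas": [{"dx": 1.7,"dy": -41,"dz": 0,"rx": -0.007,"ry": -0.038,"rz": 0.056,"fingers": 0.3},{"dx": 2,"dy": -41,"dz": 0,"rx": -0.007,"ry": -0.038,"rz": 0.056,"fingers": 0.3},{"dx": 2,"dy": -41,"dz": 0,"rx": -0.007,"ry": -0.038,"rz": 0.056,"fingers": 0.3},{"dx": 2,"dy": -41,"dz": 0,"rx": -0.007,"ry": -0.038,"rz": 0.056,"fingers": 0.3},{"dx": 2,"dy": -41,"dz": 0,"rx": -0.007,"ry": -0.038,"rz": 0.056,"fingers": 0.3},{"dx": 2,"dy": -41,"dz": 0,"rx": -0.007,"ry": -0.038,"rz": 0.056,"fingers": 0.3},{"dx": 2,"dy": -41,"dz": 0,"rx": -0.007,"ry": -0.038,"rz": 0.056,"fingers": 0.3},{"dx": 3,"dy": -39,"dz": -3,"rx": -0.006,"ry": -0.037,"rz": 0.059,"fingers": 0.3}]}}

```text
clock: 9.0
tcp_pos: [0.5846, -0.3181, 0.1803]
orientation: [0.152, -0.029, 0.988, 0.003]
wrist_force: [0.4, -0.1, -2.2]
finger_gap: 0.0383
```

Request:
{"name": "servo_tool", "arguments": {"deltas": [{"dx": 0,"dy": 0,"dz": 0,"rx": 0,"ry": 0,"rz": 0,"fingers": 0.3},{"dx": 0,"dy": 0,"dz": 0,"rx": 0,"ry": 0,"rz": 0,"fingers": 0.3}]}}

```text
clock: 9.2
tcp_pos: [0.584, -0.3172, 0.1793]
orientation: [0.15, -0.026, 0.988, 0.004]
wrist_force: [-0.5, 0.6, -2.1]
finger_gap: 0.0384
```

```bash
python3 - <<'E'
from h import *
gotray('blue',50,0,90)
E
```

```text
target [ 0.605  -0.3159  0.129 ] d mm [ 21.    1.4 -50.2] rv [ 0.001 -0.013  0.004] tray d [  4.5   0.2 -54.3] Ftray [-1.1  0.6 -1.9] gap 0.0384 t 9.2
```

Request:
{"name": "servo_tool", "arguments": {"deltas": [{"dx": 8,"dy": 0.5,"dz": -20,"rx": 0,"ry": -0.013,"rz": 0.004,"fingers": 0.3},{"dx": 8,"dy": 0.5,"dz": -20,"rx": 0,"ry": 0,"rz": 0,"fingers": 0.3},{"dx": 8,"dy": 0.5,"dz": -20,"rx": 0,"ry": 0,"rz": 0,"fingers": 0.3},{"dx": 0,"dy": 0,"dz": 0,"rx": 0,"ry": 0,"rz": 0,"fingers": 0.3},{"dx": 0,"dy": 0,"dz": 0,"rx": 0,"ry": 0,"rz": 0,"fingers": 0.3}]}}

```text
clock: 9.7
tcp_pos: [0.6088, -0.3132, 0.1201]
orientation: [0.157, -0.031, 0.987, 0.004]
wrist_force: [0.8, 0.2, -2.1]
finger_gap: 0.0382
```

```bash
python3 - <<'E'
from h import *
gotray('blue',46,0,74.5)
c=wrist();save(c,'w6')
E
```

```text
target [ 0.606  -0.3158  0.1131] d mm [-2.8 -2.6 -7. ] rv [ 0.001  0.    -0.005] tray d [-5.  -2.5 -5.8] Ftray [ 0.1  0.2 -2.2] gap 0.0382 t 9.7
```

View pics/w6.png

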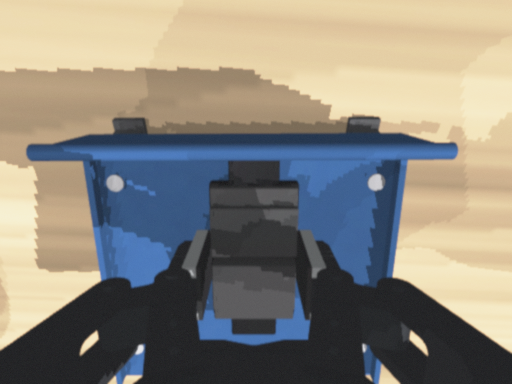

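Request:
{"name": "servo_tool", "arguments": {"deltas": [{"dx": -0.5,"dy": -2.8,"dz": -4.4,"rx": 0,"ry": 0,"rz": -0.004,"fingers": 0.3},{"dx": -1,"dy": 0,"dz": -0.3,"rx": 0,"ry": 0,"rz": 0,"fingers": 0.3},{"dx": 0,"dy": 0,"dz": 0,"rx": 0,"ry": 0,"rz": 0,"fingers": 0.3}]}}

```text
clock: 10.05
tcp_pos: [0.6074, -0.318, 0.1165]
orientation: [0.158, -0.028, 0.987, 0.003]
wrist_force: [-0.2, -0.6, -2.3]
finger_gap: 0.0381
```

Request:
{"name": "servo_tool", "arguments": {"deltas": [{"dx": -1,"dy": 0,"dz": -0.3,"rx": 0,"ry": 0,"rz": 0,"fingers": 0.3},{"dx": 0,"dy": 0,"dz": 0,"rx": 0,"ry": 0,"rz": 0,"fingers": 0.3}]}}

```text
clock: 10.25
tcp_pos: [0.6064, -0.3179, 0.1159]
orientation: [0.158, -0.028, 0.987, 0.003]
wrist_force: [-0.4, 1.1, -2.0]
finger_gap: 0.038
```

Request:
{"name": "servo_tool", "arguments": {"deltas": [{"dx": -1,"dy": 0,"dz": -0.3,"rx": 0,"ry": 0,"rz": 0,"fingers": 0.3},{"dx": 0,"dy": 0,"dz": 0,"rx": 0,"ry": 0,"rz": 0,"fingers": 0.3}]}}

```text
clock: 10.45
tcp_pos: [0.6054, -0.3177, 0.1153]
orientation: [0.157, -0.028, 0.987, 0.003]
wrist_force: [0.1, -0.9, -2.4]
finger_gap: 0.0384
```

```bash
python3 - <<'E'
from h import *
gotray('blue',46,0,74.5)
E
```

```text
target [ 0.606  -0.3158  0.1131] d mm [ 0.5  1.9 -2.3] rv [0.003 0.002 0.001] tray d [-0.1  1.9 -2.4] Ftray [-0.7 -0.9 -2.4] gap 0.0384 t 10.45
```

Request:
{"name": "servo_tool", "arguments": {"deltas": [{"dx": -1,"dy": 1.2,"dz": -0.3,"rx": 0,"ry": 0,"rz": 0,"fingers": 0.3},{"dx": 0,"dy": 0,"dz": 0,"rx": 0,"ry": 0,"rz": 0,"fingers": 0.3}]}}

```text
clock: 10.65
tcp_pos: [0.6051, -0.3168, 0.1155]
orientation: [0.158, -0.028, 0.987, 0.003]
wrist_force: [2.2, -0.7, -1.8]
finger_gap: 0.038
```

Request:
{"name": "servo_tool", "arguments": {"deltas": [{"dx": -1,"dy": 0,"dz": -0.3,"rx": 0,"ry": 0,"rz": 0,"fingers": 0.3},{"dx": 0,"dy": 0,"dz": 0,"rx": 0,"ry": 0,"rz": 0,"fingers": 0.3}]}}

```text
clock: 10.85
tcp_pos: [0.6048, -0.3168, 0.1157]
orientation: [0.159, -0.028, 0.987, 0.003]
wrist_force: [5.8, -0.0, -2.1]
finger_gap: 0.0383
```

```bash
python3 - <<'E'
from h import *
gotray('blue',46,0,74.5)
c=wrist();save(c,'w7')
E
```

```text
target [ 0.606  -0.3158  0.1131] d mm [ 1.2  1.  -2.6] rv [0.004 0.005 0.   ] tray d [ 0.4  0.9 -2.8] Ftray [ 4.8 -0.4 -3.8] gap 0.0383 t 10.85
```

View pics/w7.png

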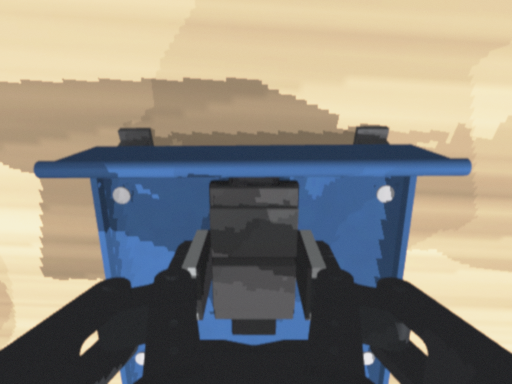

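Contact with the stop is where it should be, and the pad is centred (bolts at 122 and 386, pad centre at 254). Next I lower it.

Request:
{"name": "servo_tool", "arguments": {"deltas": [{"dx": 0.6,"dy": 0,"dz": -1.9,"rx": 0,"ry": 0,"rz": 0,"fingers": 0.3},{"dx": 0,"dy": 0,"dz": 0,"rx": 0,"ry": 0,"rz": 0,"fingers": 0.3}]}}

```text
clock: 11.1
tcp_pos: [0.6054, -0.3169, 0.1139]
orientation: [0.159, -0.028, 0.987, 0.002]
wrist_force: [5.4, 1.0, 2.2]
finger_gap: 0.0387
```

Request:
{"name": "servo_tool", "arguments": {"deltas": [{"dx": 0.3,"dy": 0,"dz": -0.95,"rx": 0,"ry": 0,"rz": 0,"fingers": 0.3},{"dx": 0,"dy": 0,"dz": 0,"rx": 0,"ry": 0,"rz": 0,"fingers": 0.3}]}}

```text
clock: 11.3
tcp_pos: [0.6057, -0.3169, 0.1131]
orientation: [0.159, -0.028, 0.987, 0.002]
wrist_force: [5.7, 1.0, 2.9]
finger_gap: 0.0384
```

```bash
sed -i "s/-.317,.028/-.318,.028/" h.py; python3 - <<'E'
from h import *
gotray('blue',46,0,74.5)
E
```

```text
target [ 0.606  -0.3168  0.1131] d mm [ 0.3  0.1 -0. ] rv [0.004 0.005 0.   ] tray d [ 0.3  0.1 -0.1] Ftray [6.4 0.7 1. ] gap 0.0384 t 11.3
```

Request:
{"name": "servo_tool", "arguments": {"deltas": [{"dx": 0.2,"dy": 0,"dz": -0.7,"rx": 0,"ry": 0,"rz": 0,"fingers": 0.3},{"dx": 0,"dy": 0,"dz": 0,"rx": 0,"ry": 0,"rz": 0,"fingers": 0.3}]}}

```text
clock: 11.5
tcp_pos: [0.6059, -0.3169, 0.1126]
orientation: [0.159, -0.028, 0.987, 0.002]
wrist_force: [5.0, 0.7, 4.1]
finger_gap: 0.0381
```

Request:
{"name": "servo_tool", "arguments": {"deltas": [{"dx": 0.2,"dy": 0,"dz": -0.7,"rx": 0,"ry": 0,"rz": 0,"fingers": 0.3},{"dx": 0,"dy": 0,"dz": 0,"rx": 0,"ry": 0,"rz": 0,"fingers": 0.3}]}}

```text
clock: 11.7
tcp_pos: [0.6059, -0.3169, 0.1125]
orientation: [0.159, -0.028, 0.987, 0.002]
wrist_force: [2.8, 1.9, 9.7]
finger_gap: 0.0383
```

Request:
{"name": "servo_tool", "arguments": {"deltas": [{"dx": 0,"dy": 0,"dz": 0,"rx": 0,"ry": 0,"rz": 0,"fingers": 0.05},{"dx": 0,"dy": 0,"dz": 0,"rx": 0,"ry": 0,"rz": 0,"fingers": -0.2},{"dx": 0,"dy": 0,"dz": 0,"rx": 0,"ry": 0,"rz": 0,"fingers": -0.2},{"dx": 0,"dy": 0,"dz": 0,"rx": 0,"ry": 0,"rz": 0,"fingers": -0.2},{"dx": -6,"dy": 0,"dz": 19,"rx": 0,"ry": 0,"rz": 0,"fingers": -0.2},{"dx": -9,"dy": 0,"dz": 28,"rx": 0,"ry": 0,"rz": 0,"fingers": -0.2},{"dx": -9,"dy": 0,"dz": 28,"rx": 0,"ry": 0,"rz": 0,"fingers": -0.2},{"dx": 0,"dy": 0,"dz": 0,"rx": 0,"ry": 0,"rz": 0,"fingers": -0.2}]}}

```text
clock: 12.5
tcp_pos: [0.5817, -0.318, 0.1899]
orientation: [0.16, -0.028, 0.987, 0.001]
wrist_force: [-0.1, -0.6, 0.6]
finger_gap: 0.0511
```

```bash
python3 - <<'E'
from h import *
c=wrist();save(c,'w8')
go((.425,-.245,.19),np.pi)
E
```

```text
d mm [-156.4   72.5    2.2] rv [-0.003  0.319 -0.056] rows>= 3.4 F [-0.  -0.9 -1.2] gap 0.0516 t 12.55
```

View pics/w8.png

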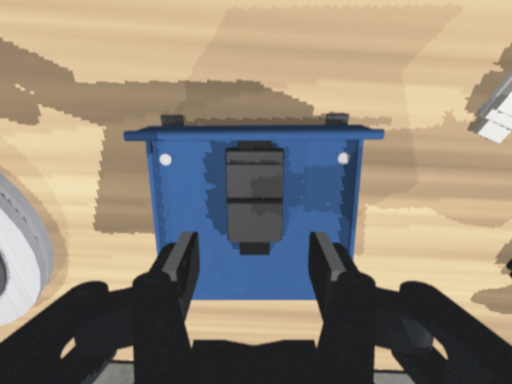

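Request:
{"name": "servo_tool", "arguments": {"deltas": [{"dx": -26,"dy": 12,"dz": 0,"rx": 0,"ry": 0.053,"rz": -0.009,"fingers": -0.2},{"dx": -26,"dy": 12,"dz": 0,"rx": 0,"ry": 0.053,"rz": -0.009,"fingers": -0.2},{"dx": -26,"dy": 12,"dz": 0,"rx": 0,"ry": 0.053,"rz": -0.009,"fingers": -0.2},{"dx": -26,"dy": 12,"dz": -10,"rx": 0,"ry": 0.053,"rz": -0.009,"fingers": -0.2},{"dx": -26,"dy": 12,"dz": -15,"rx": 0,"ry": 0.053,"rz": -0.009,"fingers": -0.2},{"dx": -26,"dy": 12,"dz": -15,"rx": 0,"ry": 0.053,"rz": -0.009,"fingers": -0.2},{"dx": 0,"dy": 0,"dz": -20,"rx": 0,"ry": 0,"rz": 0,"fingers": -0.2},{"dx": 0,"dy": 0,"dz": 0,"rx": 0,"ry": 0,"rz": 0,"fingers": -0.2}]}}

```text
clock: 13.35
tcp_pos: [0.4227, -0.2426, 0.1223]
orientation: [-0.003, -0.001, 1.0, 0.005]
wrist_force: [0.5, -0.4, 0.7]
finger_gap: 0.051
```

```bash
python3 - <<'E'
from h import *
see('small_clip',(.425,-.2455,0),'w9')
go((.425,-.2455,.075),np.pi)
E
```

```text
tcp [ 0.4238 -0.2435  0.1237] toolz [-0.0046  0.0088 -1.    ] yaw -3.1402 gap 0.0513 t 13.4
small_clip [ 0.4241 -0.2467 -0.0053] 0.039
d mm [  0.3  -1.2 -49.8] rv [-0.007 -0.003 -0.001] rows>= 1.0 F [ 0.  -0.1  0.4] gap 0.051 t 13.45
```

View pics/w9.png

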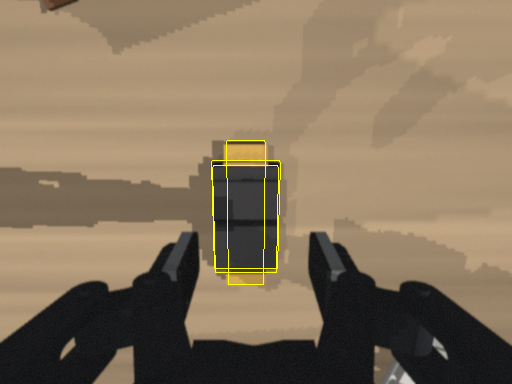

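Request:
{"name": "servo_tool", "arguments": {"deltas": [{"dx": 0,"dy": -2.3,"dz": -20,"rx": -0.007,"ry": -0.003,"rz": -0.005,"fingers": -0.2},{"dx": 0,"dy": 0,"dz": -20,"rx": 0,"ry": 0,"rz": 0,"fingers": -0.2},{"dx": 0,"dy": 0,"dz": -9,"rx": 0,"ry": 0,"rz": 0,"fingers": -0.2},{"dx": 0,"dy": 0,"dz": 0,"rx": 0,"ry": 0,"rz": 0,"fingers": -0.2},{"dx": 0,"dy": 0,"dz": 0,"rx": 0,"ry": 0,"rz": 0,"fingers": 0.3},{"dx": 0,"dy": 0,"dz": 0,"rx": 0,"ry": 0,"rz": 0,"fingers": 0.3},{"dx": 0,"dy": 0,"dz": 0,"rx": 0,"ry": 0,"rz": 0,"fingers": 0.3},{"dx": 0,"dy": 0,"dz": 0,"rx": 0,"ry": 0,"rz": 0,"fingers": 0.3}]}}

```text
clock: 14.25
tcp_pos: [0.4255, -0.2473, 0.0775]
orientation: [0.002, 0.002, 1.0, -0.001]
wrist_force: [-0.6, -0.0, 4.3]
finger_gap: 0.0379
```

Request:
{"name": "servo_tool", "arguments": {"deltas": [{"dx": 0,"dy": 0,"dz": 30,"rx": 0,"ry": 0,"rz": 0,"fingers": 0.3},{"dx": 0,"dy": 0,"dz": 40,"rx": 0,"ry": 0,"rz": 0,"fingers": 0.3},{"dx": 0,"dy": 0,"dz": 50,"rx": 0,"ry": 0,"rz": 0,"fingers": 0.3},{"dx": 0,"dy": 0,"dz": 0,"rx": 0,"ry": 0,"rz": 0,"fingers": 0.3},{"dx": 0,"dy": 0,"dz": 0,"rx": 0,"ry": 0,"rz": 0,"fingers": 0.3}]}}

```text
clock: 14.75
tcp_pos: [0.4256, -0.2474, 0.1978]
orientation: [0.002, 0.002, 1.0, -0.002]
wrist_force: [-0.2, 0.4, -1.5]
finger_gap: 0.038
```

```bash
python3 - <<'E'
from h import *
gotray('blue',50,0,130)
E
```

```text
target [ 0.5927 -0.3176  0.1671] d mm [167.1 -70.2 -30.7] rv [ 0.011 -0.31   0.061] tray d [145.3 -79.6 -79.5] Ftray [-0.6  0.4 -1.3] gap 0.038 t 14.75
```

Request:
{"name": "servo_tool", "arguments": {"deltas": [{"dx": 28,"dy": -11.7,"dz": 0,"rx": 0.002,"ry": -0.052,"rz": 0.01,"fingers": 0.3},{"dx": 28,"dy": -11.7,"dz": 0,"rx": 0.002,"ry": -0.052,"rz": 0.01,"fingers": 0.3},{"dx": 28,"dy": -11.7,"dz": 0,"rx": 0.002,"ry": -0.052,"rz": 0.01,"fingers": 0.3},{"dx": 28,"dy": -11.7,"dz": 0,"rx": 0.002,"ry": -0.052,"rz": 0.01,"fingers": 0.3},{"dx": 28,"dy": -11.7,"dz": 0,"rx": 0.002,"ry": -0.052,"rz": 0.01,"fingers": 0.3},{"dx": 28,"dy": -11.7,"dz": -15,"rx": 0.001,"ry": -0.05,"rz": 0.011,"fingers": 0.3},{"dx": 0,"dy": 0,"dz": -15,"rx": 0,"ry": 0,"rz": 0,"fingers": 0.3},{"dx": 0,"dy": 0,"dz": 0,"rx": 0,"ry": 0,"rz": 0,"fingers": 0.3}]}}

```text
clock: 15.55
tcp_pos: [0.5905, -0.3153, 0.1607]
orientation: [0.151, -0.028, 0.988, 0.008]
wrist_force: [-0.9, 1.4, -2.7]
finger_gap: 0.0379
```

```bash
python3 - <<'E'
from h import *
gotray('blue',50,0,98)
E
```

```text
target [ 0.6025 -0.317   0.1367] d mm [ 12.1  -1.8 -24.1] rv [-0.008 -0.01  -0.001] tray d [  3.9  -2.4 -26.6] Ftray [-1.6  1.5 -2.4] gap 0.0379 t 15.55
```

Request:
{"name": "servo_tool", "arguments": {"deltas": [{"dx": 6,"dy": -0.9,"dz": -12,"rx": -0.008,"ry": -0.01,"rz": 0,"fingers": 0.3},{"dx": 6,"dy": -0.9,"dz": -12,"rx": 0,"ry": 0,"rz": 0,"fingers": 0.3},{"dx": 0,"dy": 0,"dz": 0,"rx": 0,"ry": 0,"rz": 0,"fingers": 0.3},{"dx": 0,"dy": 0,"dz": 0,"rx": 0,"ry": 0,"rz": 0,"fingers": 0.3}]}}

```text
clock: 15.95
tcp_pos: [0.6044, -0.3183, 0.1418]
orientation: [0.159, -0.029, 0.987, 0.002]
wrist_force: [-0.1, 0.9, -1.9]
finger_gap: 0.0377
```

```bash
python3 - <<'E'
from h import *
gotray('blue',46,0,91.5)
c=wrist();save(c,'w10')
E
```

```text
target [ 0.6007 -0.3171  0.1292] d mm [ -3.7   1.2 -12.5] rv [ 0.005  0.006 -0.001] tray d [ -7.3   1.4 -10.8] Ftray [-0.6  0.9 -1.8] gap 0.0377 t 15.95
```

View pics/w10.png

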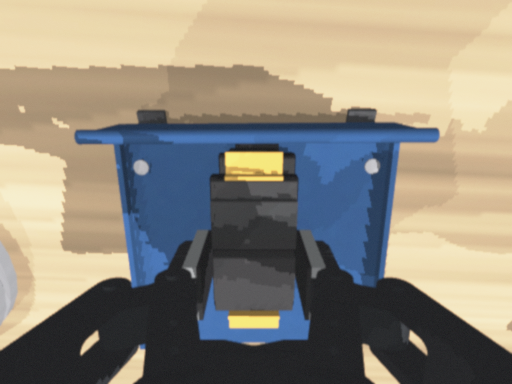

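Request:
{"name": "servo_tool", "arguments": {"deltas": [{"dx": -0.9,"dy": 1.2,"dz": -8.7,"rx": 0.005,"ry": 0.006,"rz": 0,"fingers": 0.3},{"dx": 0,"dy": 0,"dz": 0,"rx": 0,"ry": 0,"rz": 0,"fingers": 0.3},{"dx": -1,"dy": 0,"dz": -0.3,"rx": 0,"ry": 0,"rz": 0,"fingers": 0.3},{"dx": 0,"dy": 0,"dz": 0,"rx": 0,"ry": 0,"rz": 0,"fingers": 0.3}]}}

```text
clock: 16.4
tcp_pos: [0.6029, -0.3177, 0.1337]
orientation: [0.157, -0.029, 0.987, 0.004]
wrist_force: [-1.0, -0.3, -2.8]
finger_gap: 0.0377
```

Request:
{"name": "servo_tool", "arguments": {"deltas": [{"dx": -1,"dy": 0,"dz": -0.3,"rx": 0,"ry": 0,"rz": 0,"fingers": 0.3},{"dx": 0,"dy": 0,"dz": 0,"rx": 0,"ry": 0,"rz": 0,"fingers": 0.3}]}}

```text
clock: 16.6
tcp_pos: [0.602, -0.3177, 0.1334]
orientation: [0.157, -0.029, 0.987, 0.004]
wrist_force: [-0.3, -0.3, -1.9]
finger_gap: 0.0381
```

Request:
{"name": "servo_tool", "arguments": {"deltas": [{"dx": -1,"dy": 0,"dz": -0.3,"rx": 0,"ry": 0,"rz": 0,"fingers": 0.3},{"dx": 0,"dy": 0,"dz": 0,"rx": 0,"ry": 0,"rz": 0,"fingers": 0.3}]}}

```text
clock: 16.8
tcp_pos: [0.6016, -0.3177, 0.1335]
orientation: [0.158, -0.029, 0.987, 0.004]
wrist_force: [3.3, 0.0, -0.5]
finger_gap: 0.0381
```

```bash
python3 - <<'E'
from h import *
gotray('blue',46,0,91.5)
E
```

```text
target [ 0.6007 -0.3171  0.1292] d mm [-0.9  0.6 -4.3] rv [ 0.002  0.003 -0.001] tray d [-2.1  0.6 -3.8] Ftray [ 3.  -0.2 -1.5] gap 0.0381 t 16.8
```

Request:
{"name": "servo_tool", "arguments": {"deltas": [{"dx": 0.3,"dy": 0,"dz": -2.5,"rx": 0,"ry": 0,"rz": 0,"fingers": 0.3},{"dx": 0,"dy": 0,"dz": 0,"rx": 0,"ry": 0,"rz": 0,"fingers": 0.3}]}}

```text
clock: 17.0
tcp_pos: [0.6024, -0.318, 0.1312]
orientation: [0.158, -0.029, 0.987, 0.003]
wrist_force: [3.8, 0.3, 0.3]
finger_gap: 0.0382
```

Request:
{"name": "servo_tool", "arguments": {"deltas": [{"dx": 0.3,"dy": 0,"dz": -0.8,"rx": 0,"ry": 0,"rz": 0,"fingers": 0.3},{"dx": 0,"dy": 0,"dz": 0,"rx": 0,"ry": 0,"rz": 0,"fingers": 0.3}]}}

```text
clock: 17.2
tcp_pos: [0.6026, -0.318, 0.1305]
orientation: [0.158, -0.029, 0.987, 0.003]
wrist_force: [4.4, 0.9, 2.4]
finger_gap: 0.0381
```

Request:
{"name": "servo_tool", "arguments": {"deltas": [{"dx": 0.3,"dy": 0,"dz": -0.8,"rx": 0,"ry": 0,"rz": 0,"fingers": 0.3},{"dx": 0,"dy": 0,"dz": 0,"rx": 0,"ry": 0,"rz": 0,"fingers": 0.3}]}}

```text
clock: 17.4
tcp_pos: [0.6029, -0.3181, 0.1297]
orientation: [0.158, -0.029, 0.987, 0.003]
wrist_force: [5.2, 0.8, 3.6]
finger_gap: 0.0383
```

```bash
python3 - <<'E'
from h import *
gotray('blue',46,0,91.5)
E
```

```text
target [ 0.6007 -0.3171  0.1292] d mm [-2.1  1.  -0.5] rv [ 0.002  0.004 -0.001] tray d [-2.1  1.1  0.2] Ftray [6.1 0.5 1.9] gap 0.0383 t 17.4
```

Request:
{"name": "servo_tool", "arguments": {"deltas": [{"dx": 0,"dy": 1,"dz": 0,"rx": 0,"ry": 0,"rz": 0,"fingers": 0.3},{"dx": 0.2,"dy": 0,"dz": -0.7,"rx": 0,"ry": 0,"rz": 0,"fingers": 0.3},{"dx": 0,"dy": 0,"dz": 0,"rx": 0,"ry": 0,"rz": 0,"fingers": 0.3}]}}

```text
clock: 17.7
tcp_pos: [0.6029, -0.3176, 0.1295]
orientation: [0.158, -0.029, 0.987, 0.003]
wrist_force: [3.1, -0.1, 5.6]
finger_gap: 0.038
```

Request:
{"name": "servo_tool", "arguments": {"deltas": [{"dx": 0.2,"dy": 0,"dz": -0.7,"rx": 0,"ry": 0,"rz": 0,"fingers": 0.3},{"dx": 0,"dy": 0,"dz": 0,"rx": 0,"ry": 0,"rz": 0,"fingers": 0.3}]}}

```text
clock: 17.9
tcp_pos: [0.6029, -0.3176, 0.1294]
orientation: [0.158, -0.029, 0.987, 0.003]
wrist_force: [-0.5, 0.4, 11.4]
finger_gap: 0.038
```

```bash
python3 - <<'E'
from h import *
gotray('blue',46,0,91.5)
c=wrist();save(c,'w11')
E
```

```text
target [ 0.6007 -0.3171  0.1292] d mm [-2.2  0.5 -0.2] rv [ 0.003  0.004 -0.001] tray d [-2.1  0.6  0.5] Ftray [ 3.1  0.4 11. ] gap 0.038 t 17.9
```

View pics/w11.png

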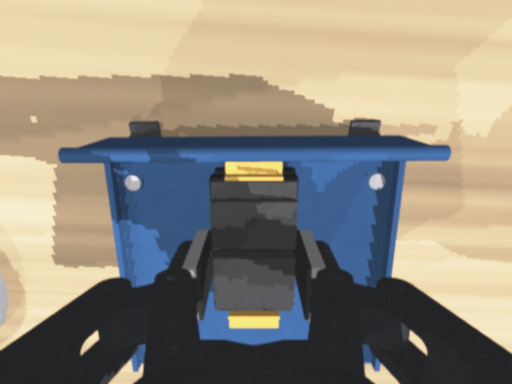

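Request:
{"name": "servo_tool", "arguments": {"deltas": [{"dx": 0,"dy": 0,"dz": 0,"rx": 0,"ry": 0,"rz": 0,"fingers": 0.05},{"dx": 0,"dy": 0,"dz": 0,"rx": 0,"ry": 0,"rz": 0,"fingers": -0.2},{"dx": 0,"dy": 0,"dz": 0,"rx": 0,"ry": 0,"rz": 0,"fingers": -0.2},{"dx": 0,"dy": 0,"dz": 0,"rx": 0,"ry": 0,"rz": 0,"fingers": -0.2},{"dx": -6,"dy": 0,"dz": 19,"rx": 0,"ry": 0,"rz": 0,"fingers": -0.2},{"dx": -9,"dy": 0,"dz": 28,"rx": 0,"ry": 0,"rz": 0,"fingers": -0.2},{"dx": -9,"dy": 0,"dz": 28,"rx": 0,"ry": 0,"rz": 0,"fingers": -0.4},{"dx": 0,"dy": 0,"dz": 0,"rx": 0,"ry": 0,"rz": 0,"fingers": -0.55}]}}

```text
clock: 18.75
tcp_pos: [0.5791, -0.3179, 0.2067]
orientation: [0.159, -0.029, 0.987, 0.002]
wrist_force: [0.7, -0.7, 0.3]
finger_gap: 0.0661
```

```bash
python3 - <<'E'
from h import *
c=wrist();save(c,'w12')
m=best('small_clip','wrist',c,np.array([.627,-.316]),.1)
if m is not None:
    print(cv2.minAreaRect(np.argwhere(m)[:,::-1].astype(np.float32)))
go((.445,-.015,.17),.2655+np.pi)
E
```

```text
((253.5, 190.5), (119.0, 59.0), 90.0)
d mm [-133.3  301.8  -32.9] rv [-0.049  0.313  0.206] rows>= 6.6 F [ 0.3 -0.1 -0.4] gap 0.0663 t 18.85
```

Request:
{"name": "servo_tool", "arguments": {"deltas": [{"dx": -16,"dy": 35,"dz": 0,"rx": -0.006,"ry": 0.039,"rz": 0.026,"fingers": -0.55},{"dx": -16,"dy": 35,"dz": 0,"rx": -0.006,"ry": 0.039,"rz": 0.026,"fingers": -0.55},{"dx": -16,"dy": 35,"dz": 0,"rx": -0.006,"ry": 0.039,"rz": 0.026,"fingers": -0.55},{"dx": -17,"dy": 39,"dz": -5,"rx": -0.006,"ry": 0.039,"rz": 0.026,"fingers": -0.55},{"dx": -17,"dy": 39,"dz": -5,"rx": -0.006,"ry": 0.039,"rz": 0.026,"fingers": -0.55},{"dx": -17,"dy": 39,"dz": -10,"rx": -0.006,"ry": 0.039,"rz": 0.026,"fingers": -0.55},{"dx": -17,"dy": 40,"dz": -10,"rx": -0.006,"ry": 0.039,"rz": 0.026,"fingers": -0.55},{"dx": -17,"dy": 40,"dz": -10,"rx": -0.007,"ry": 0.04,"rz": 0.024,"fingers": -0.55}]}}

```text
clock: 19.65
tcp_pos: [0.4436, -0.0131, 0.1608]
orientation: [-0.002, -0.133, 0.991, 0.001]
wrist_force: [1.0, 0.5, -0.2]
finger_gap: 0.0661
```

Request:
{"name": "servo_tool", "arguments": {"deltas": [{"dx": 0,"dy": 0,"dz": -20,"rx": 0,"ry": 0,"rz": 0,"fingers": -0.55},{"dx": 0,"dy": 0,"dz": 0,"rx": 0,"ry": 0,"rz": 0,"fingers": -0.55},{"dx": 0,"dy": 0,"dz": 0,"rx": 0,"ry": 0,"rz": 0,"fingers": -0.55}]}}

```text
clock: 19.95
tcp_pos: [0.4448, -0.0145, 0.1416]
orientation: [-0.002, -0.133, 0.991, 0.001]
wrist_force: [0.4, 0.4, 0.4]
finger_gap: 0.0658
```

```bash
python3 - <<'E'
from h import *
see('large_plain',(.4445,-.015,.2655),'w13')
go((.4445,-.015,.075),.2655+np.pi)
E
```

```text
tcp [ 0.4455 -0.015   0.1423] toolz [-0.0016  0.001  -1.    ] yaw -2.8765 gap 0.0661 t 20.0
large_plain [ 0.4417 -0.0156  0.2424] 0.031
d mm [ -1.4   0.4 -67.7] rv [-0.001 -0.001  0.001] rows>= 1.4 F [0.3 0.2 0.2] gap 0.0661 t 20.05
```

View pics/w13.png

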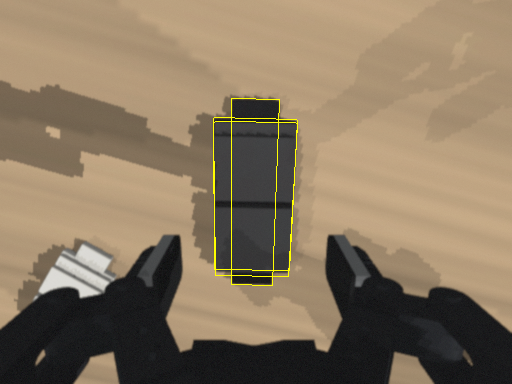

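Request:
{"name": "servo_tool", "arguments": {"deltas": [{"dx": -3.3,"dy": -0.5,"dz": -24,"rx": 0,"ry": 0,"rz": -0.022,"fingers": -0.55},{"dx": 0,"dy": 0,"dz": -25,"rx": 0,"ry": 0,"rz": 0,"fingers": -0.55},{"dx": 0,"dy": 0,"dz": -20,"rx": 0,"ry": 0,"rz": 0,"fingers": -0.55},{"dx": 0,"dy": 0,"dz": 0,"rx": 0,"ry": 0,"rz": 0,"fingers": -0.55},{"dx": 0,"dy": 0,"dz": 0,"rx": 0,"ry": 0,"rz": 0,"fingers": 0},{"dx": 0,"dy": 0,"dz": 0,"rx": 0,"ry": 0,"rz": 0,"fingers": 0},{"dx": 0,"dy": 0,"dz": 0,"rx": 0,"ry": 0,"rz": 0,"fingers": 0},{"dx": 0,"dy": 0,"dz": 0,"rx": 0,"ry": 0,"rz": 0,"fingers": 0}], "newtons": 70}}

```text
clock: 20.85
tcp_pos: [0.4428, -0.0156, 0.0746]
orientation: [0.001, -0.121, 0.993, -0.0]
wrist_force: [-2.4, -1.0, 7.6]
finger_gap: 0.0503
```

Request:
{"name": "servo_tool", "arguments": {"deltas": [{"dx": 0,"dy": 0,"dz": 30,"rx": 0,"ry": 0,"rz": 0,"fingers": 0},{"dx": 0,"dy": 0,"dz": 40,"rx": 0,"ry": 0,"rz": 0,"fingers": 0},{"dx": 0,"dy": 0,"dz": 50,"rx": 0,"ry": 0,"rz": 0,"fingers": 0},{"dx": 0,"dy": 0,"dz": 20,"rx": 0,"ry": 0,"rz": 0,"fingers": 0},{"dx": 0,"dy": 0,"dz": 0,"rx": 0,"ry": 0,"rz": 0,"fingers": 0}]}}

```text
clock: 21.35
tcp_pos: [0.4442, -0.0155, 0.2168]
orientation: [0.003, -0.122, 0.993, -0.001]
wrist_force: [0.2, 1.0, -3.5]
finger_gap: 0.0497
```

```bash
python3 - <<'E'
from h import *
f=gotray('red',72,0,140);print(f.as_matrix().round(3))
E
```

```text
target [0.5777 0.3056 0.1834] d mm [133.6 321.1 -33.4] rv [ 0.01  -0.31  -0.435] tray d [ 55.1 340.9 -53. ] Ftray [-1.1  1.  -3.3] gap 0.0497 t 21.35
[[ 0.933  0.194 -0.303]
 [-0.184  0.981  0.06 ]
 [ 0.309 -0.     0.951]]
```

Request:
{"name": "servo_tool", "arguments": {"deltas": [{"dx": 15,"dy": 36,"dz": 0,"rx": 0.001,"ry": -0.034,"rz": -0.048,"fingers": 0},{"dx": 15,"dy": 36,"dz": 0,"rx": 0.001,"ry": -0.034,"rz": -0.048,"fingers": 0},{"dx": 15,"dy": 36,"dz": 0,"rx": 0.001,"ry": -0.034,"rz": -0.048,"fingers": 0},{"dx": 15,"dy": 36,"dz": 0,"rx": 0.001,"ry": -0.034,"rz": -0.048,"fingers": 0},{"dx": 15,"dy": 36,"dz": 0,"rx": 0.001,"ry": -0.034,"rz": -0.048,"fingers": 0},{"dx": 15,"dy": 36,"dz": 0,"rx": 0.001,"ry": -0.034,"rz": -0.048,"fingers": 0},{"dx": 15,"dy": 36,"dz": 0,"rx": 0.001,"ry": -0.034,"rz": -0.048,"fingers": 0},{"dx": 15,"dy": 36,"dz": -10,"rx": 0.001,"ry": -0.034,"rz": -0.048,"fingers": 0}]}}

```text
clock: 22.15
tcp_pos: [0.5619, 0.2744, 0.2019]
orientation: [0.134, 0.071, 0.988, -0.012]
wrist_force: [-0.0, -0.6, -2.6]
finger_gap: 0.05
```

Request:
{"name": "servo_tool", "arguments": {"deltas": [{"dx": 14,"dy": 33,"dz": -10,"rx": 0.001,"ry": -0.036,"rz": -0.05,"fingers": 0},{"dx": 0,"dy": 0,"dz": 0,"rx": 0,"ry": 0,"rz": 0,"fingers": 0},{"dx": 0,"dy": 0,"dz": 0,"rx": 0,"ry": 0,"rz": 0,"fingers": 0}]}}

```text
clock: 22.45
tcp_pos: [0.574, 0.306, 0.1897]
orientation: [0.149, 0.094, 0.984, -0.015]
wrist_force: [-0.2, -0.4, -4.3]
finger_gap: 0.05
```

```bash
cat >> h.py <<'E'
def redmeas(fn):
    """red tray mask vs held pad, wrist view: fit of tray by the outline of red colour with the pad/fingers left out"""
    c=wrist();save(c,fn);i=c['img'].astype(int)
    m=(i[...,0]>60)&(i[...,0]>2.2*i[...,1])&(i[...,0]>2.2*i[...,2])
    rows=[]
    for v in range(0,384):
        u=np.where(m[v])[0]
        if len(u)>40: rows.append((v,u[0],u[-1]))
    rows=np.array(rows);
    for r in rows[::max(1,len(rows)//12)]: print(r,'mid',(r[1]+r[2])/2)
E
python3 - <<'E'
from h import *
f=gotray('red',68,0,90)
redmeas('w14')
E
```

```text
target [0.5892 0.3034 0.1346] d mm [ 15.1  -2.7 -55.1] rv [-0.002 -0.014 -0.004] tray d [ -2.4   0.3 -57.2] Ftray [-1.5 -0.4 -4.1] gap 0.05 t 22.45
[ 88 114 200] mid 157.0
[100 137 368] mid 252.5
[112 138 366] mid 252.0
[124 139 365] mid 252.0
[136 140 364] mid 252.0
[148 141 363] mid 252.0
[160 142 362] mid 252.0
[172 143 361] mid 252.0
[184 144 359] mid 251.5
[196 145 358] mid 251.5
[208 146 357] mid 251.5
[220 147 356] mid 251.5
[232 148 355] mid 251.5
```

View pics/w14.png

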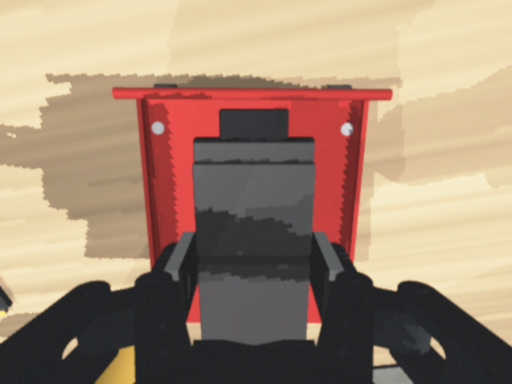

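Request:
{"name": "servo_tool", "arguments": {"deltas": [{"dx": 5.9,"dy": -1.2,"dz": -16,"rx": -0.002,"ry": -0.014,"rz": -0.01,"fingers": 0},{"dx": 5,"dy": -1.2,"dz": -16,"rx": 0,"ry": 0,"rz": 0,"fingers": 0},{"dx": 5,"dy": -1.2,"dz": -16,"rx": 0,"ry": 0,"rz": 0,"fingers": 0},{"dx": 5,"dy": -1.2,"dz": -15.5,"rx": 0,"ry": 0,"rz": 0,"fingers": 0},{"dx": 0,"dy": 0,"dz": 0,"rx": 0,"ry": 0,"rz": 0,"fingers": 0},{"dx": 0,"dy": 0,"dz": 0,"rx": 0,"ry": 0,"rz": 0,"fingers": 0}]}}

```text
clock: 23.1
tcp_pos: [0.5965, 0.2997, 0.1296]
orientation: [0.157, 0.101, 0.982, -0.015]
wrist_force: [0.6, -0.0, -3.3]
finger_gap: 0.0501
```

```bash
sed -i "s/((.553,.3105,.028),-.195)/((.553,.3095,.028),-.20)/" h.py; cat >> h.py <<'E'
def bolts(fn):
    """wrist view: bright bolt heads near the stop in the red tray"""
    c=wrist();save(c,fn);i=c['img'].astype(int)
    w=((i.min(2)>120)&(i.max(2)-i.min(2)<45)).astype(np.uint8)
    n,_,st,ce=cv2.connectedComponentsWithStats(w)
    red=(i[...,0]>60)&(i[...,0]>2.2*i[...,1])
    print('bolts',[tuple(np.round(ce[k],1)) for k in range(1,n) if 20<st[k,4]<500 and red[max(0,int(ce[k,1])-12):int(ce[k,1])+13,max(0,int(ce[k,0])-12):int(ce[k,0])+13].mean()>.4])
    for v in (205,225):
        u=np.where(red[v])[0]; g=np.where(np.diff(u)>30)[0]
        if len(g): print('row',v,'outer',u[0],u[-1],'gap',[(u[k],u[k+1]) for k in g])
    for u in (150,200,300,350):
        v=np.where(red[:,u])[0];print('stop top col',u,v[0] if len(v) else None)
E
python3 - <<'E'
from h import *
f=gotray('red',64,0,74.5)
bolts('w15')
E
```

```text
target [0.5901 0.302  0.1186] d mm [ -6.4   2.3 -11. ] rv [-0.002  0.004  0.005] tray d [-9.8  1.  -8.4] Ftray [-0.4  0.1 -3.4] gap 0.0501 t 23.1
bolts [(np.float64(388.2), np.float64(128.9)), (np.float64(119.4), np.float64(131.3))]
row 205 outer 102 407 gap [(np.int64(193), np.int64(314))]
row 225 outer 105 404 gap [(np.int64(194), np.int64(313))]
stop top col 150 71
stop top col 200 70
stop top col 300 69
stop top col 350 70
```

Request:
{"name": "servo_tool", "arguments": {"deltas": [{"dx": -3.9,"dy": 0.8,"dz": -7.1,"rx": 0,"ry": 0.002,"rz": 0.006,"fingers": 0},{"dx": 0,"dy": 0,"dz": 0,"rx": 0,"ry": 0,"rz": 0,"fingers": 0},{"dx": -0.9,"dy": 0.2,"dz": -0.3,"rx": 0,"ry": 0,"rz": 0,"fingers": 0},{"dx": 0,"dy": 0,"dz": 0,"rx": 0,"ry": 0,"rz": 0,"fingers": 0}]}}

```text
clock: 23.55
tcp_pos: [0.5919, 0.3023, 0.1228]
orientation: [0.157, 0.097, 0.983, -0.014]
wrist_force: [0.2, -0.7, -3.8]
finger_gap: 0.05
```

Request:
{"name": "servo_tool", "arguments": {"deltas": [{"dx": -0.9,"dy": 0.2,"dz": -0.3,"rx": 0,"ry": 0,"rz": 0,"fingers": 0},{"dx": 0,"dy": 0,"dz": 0,"rx": 0,"ry": 0,"rz": 0,"fingers": 0}]}}

```text
clock: 23.75
tcp_pos: [0.5912, 0.3024, 0.1223]
orientation: [0.157, 0.097, 0.983, -0.014]
wrist_force: [-0.3, 0.6, -3.0]
finger_gap: 0.05
```

Request:
{"name": "servo_tool", "arguments": {"deltas": [{"dx": -0.9,"dy": 0.2,"dz": -0.3,"rx": 0,"ry": 0,"rz": 0,"fingers": 0},{"dx": 0,"dy": 0,"dz": 0,"rx": 0,"ry": 0,"rz": 0,"fingers": 0}]}}

```text
clock: 23.95
tcp_pos: [0.5902, 0.3025, 0.1219]
orientation: [0.157, 0.097, 0.983, -0.014]
wrist_force: [-0.0, -0.0, -3.8]
finger_gap: 0.05
```

```bash
sed -i "s/((.553,.3095,.028),-.20)/((.553,.3089,.028),-.195)/" h.py; python3 - <<'E'
from h import *
f=gotray('red',64,0,74.5)
E
```

```text
target [0.5901 0.3016 0.1186] d mm [-0.1 -0.9 -3.3] rv [-0.002  0.003  0.002] tray d [-0.9 -0.9 -3.1] Ftray [-1.2 -0.  -3.6] gap 0.05 t 23.95
```

Request:
{"name": "servo_tool", "arguments": {"deltas": [{"dx": -0.9,"dy": 0.2,"dz": -0.3,"rx": 0,"ry": 0,"rz": 0,"fingers": 0},{"dx": 0,"dy": 0,"dz": 0,"rx": 0,"ry": 0,"rz": 0,"fingers": 0}]}}

```text
clock: 24.15
tcp_pos: [0.5895, 0.3027, 0.1217]
orientation: [0.157, 0.097, 0.983, -0.014]
wrist_force: [-0.3, -0.2, -4.1]
finger_gap: 0.0501
```

Request:
{"name": "servo_tool", "arguments": {"deltas": [{"dx": -0.9,"dy": 0.2,"dz": -0.3,"rx": 0,"ry": 0,"rz": 0,"fingers": 0},{"dx": 0,"dy": 0,"dz": 0,"rx": 0,"ry": 0,"rz": 0,"fingers": 0}]}}

```text
clock: 24.35
tcp_pos: [0.5893, 0.3027, 0.1218]
orientation: [0.158, 0.098, 0.982, -0.014]
wrist_force: [2.2, -1.4, -3.6]
finger_gap: 0.05
```

Request:
{"name": "servo_tool", "arguments": {"deltas": [{"dx": -0.9,"dy": 0.2,"dz": -0.3,"rx": 0,"ry": 0,"rz": 0,"fingers": 0},{"dx": 0,"dy": 0,"dz": 0,"rx": 0,"ry": 0,"rz": 0,"fingers": 0}]}}

```text
clock: 24.55
tcp_pos: [0.5891, 0.3028, 0.122]
orientation: [0.159, 0.098, 0.982, -0.014]
wrist_force: [5.4, -2.8, -2.4]
finger_gap: 0.05
```

```bash
python3 - <<'E'
from h import *
f=gotray('red',64,0,74.5)
bolts('w16')
E
```

```text
target [0.5901 0.3016 0.1186] d mm [ 1.1 -1.2 -3.4] rv [-0.002  0.007  0.003] tray d [ 0.2 -1.  -3.6] Ftray [ 4.9 -1.7 -4.1] gap 0.05 t 24.55
bolts [(np.float64(114.2), np.float64(153.4)), (np.float64(387.0), np.float64(152.5))]
row 205 outer 93 409 gap [(np.int64(193), np.int64(314))]
row 225 outer 96 406 gap [(np.int64(194), np.int64(313))]
stop top col 150 101
stop top col 200 101
stop top col 300 101
stop top col 350 101
```

Request:
{"name": "servo_tool", "arguments": {"deltas": [{"dx": -0.2,"dy": -1.2,"dz": 0,"rx": 0,"ry": 0,"rz": 0,"fingers": 0},{"dx": 0.7,"dy": -0.1,"dz": -2.4,"rx": 0,"ry": 0,"rz": 0,"fingers": 0},{"dx": 0,"dy": 0,"dz": 0,"rx": 0,"ry": 0,"rz": 0,"fingers": 0}]}}

```text
clock: 24.9
tcp_pos: [0.5897, 0.3022, 0.1199]
orientation: [0.159, 0.098, 0.982, -0.013]
wrist_force: [4.8, -0.1, 0.7]
finger_gap: 0.0499
```

Request:
{"name": "servo_tool", "arguments": {"deltas": [{"dx": 0.2,"dy": 0,"dz": -0.7,"rx": 0,"ry": 0,"rz": 0,"fingers": 0},{"dx": 0,"dy": 0,"dz": 0,"rx": 0,"ry": 0,"rz": 0,"fingers": 0}]}}

```text
clock: 25.1
tcp_pos: [0.5899, 0.3021, 0.1193]
orientation: [0.159, 0.098, 0.982, -0.013]
wrist_force: [4.7, -1.3, 0.8]
finger_gap: 0.0501
```

Request:
{"name": "servo_tool", "arguments": {"deltas": [{"dx": 0.2,"dy": 0,"dz": -0.7,"rx": 0,"ry": 0,"rz": 0,"fingers": 0},{"dx": 0,"dy": 0,"dz": 0,"rx": 0,"ry": 0,"rz": 0,"fingers": 0}]}}

```text
clock: 25.3
tcp_pos: [0.5901, 0.3022, 0.1188]
orientation: [0.159, 0.098, 0.982, -0.013]
wrist_force: [4.8, -0.8, 3.7]
finger_gap: 0.0501
```

Request:
{"name": "servo_tool", "arguments": {"deltas": [{"dx": 0.2,"dy": 0,"dz": -0.7,"rx": 0,"ry": 0,"rz": 0,"fingers": 0},{"dx": 0,"dy": 0,"dz": 0,"rx": 0,"ry": 0,"rz": 0,"fingers": 0}]}}

```text
clock: 25.5
tcp_pos: [0.59, 0.3021, 0.1188]
orientation: [0.159, 0.098, 0.982, -0.014]
wrist_force: [1.5, -1.1, 9.5]
finger_gap: 0.0496
```

```bash
python3 - <<'E'
from h import *
f=gotray('red',64,0,74.5)
bolts('w17')
E
```

```text
target [0.5901 0.3016 0.1186] d mm [ 0.1 -0.6 -0.1] rv [-0.003  0.008  0.002] tray d [ 0.1 -0.5 -0.2] Ftray [ 4.6 -0.8  8.5] gap 0.0496 t 25.5
bolts [(np.float64(390.7), np.float64(153.7)), (np.float64(111.6), np.float64(154.5))]
row 205 outer 90 413 gap [(np.int64(193), np.int64(314))]
row 225 outer 93 410 gap [(np.int64(194), np.int64(313))]
stop top col 150 101
stop top col 200 101
stop top col 300 101
stop top col 350 101
```

Request:
{"name": "servo_tool", "arguments": {"deltas": [{"dx": 0,"dy": 0,"dz": 0,"rx": 0,"ry": 0,"rz": 0,"fingers": -0.25},{"dx": 0,"dy": 0,"dz": 0,"rx": 0,"ry": 0,"rz": 0,"fingers": -0.5},{"dx": 0,"dy": 0,"dz": 0,"rx": 0,"ry": 0,"rz": 0,"fingers": -0.55},{"dx": 0,"dy": 0,"dz": 0,"rx": 0,"ry": 0,"rz": 0,"fingers": -0.55},{"dx": -6,"dy": 1,"dz": 19,"rx": 0,"ry": 0,"rz": 0,"fingers": -0.55},{"dx": -9,"dy": 2,"dz": 28,"rx": 0,"ry": 0,"rz": 0,"fingers": -0.55},{"dx": -9,"dy": 2,"dz": 28,"rx": 0,"ry": 0,"rz": 0,"fingers": -0.55},{"dx": 0,"dy": 0,"dz": 0,"rx": 0,"ry": 0,"rz": 0,"fingers": -0.55}]}}

```text
clock: 26.35
tcp_pos: [0.5657, 0.3081, 0.1959]
orientation: [0.16, 0.097, 0.982, -0.012]
wrist_force: [1.4, -0.2, -0.4]
finger_gap: 0.0661
```

```bash
python3 - <<'E'
from h import *
bolts('w18')
m=best('large_plain','wrist',read_camera('wrist') and wrist(),np.array([.61,.3]),.15)
if m is not None: print(cv2.minAreaRect(np.argwhere(m)[:,::-1].astype(np.float32)))
go((.686,-.0195,.17),-.097+np.pi)
E
```

```text
bolts [(np.float64(340.6), np.float64(130.9)), (np.float64(158.4), np.float64(131.4)), (np.float64(328.1), np.float64(295.9)), (np.float64(175.0), np.float64(297.2))]
row 205 outer 148 351 gap [(np.int64(213), np.int64(288))]
row 225 outer 150 349 gap [(np.int64(214), np.int64(288))]
stop top col 150 96
stop top col 200 96
stop top col 300 96
stop top col 350 96
((255.0138702392578, 194.83274841308594), (171.35130310058594, 79.80574035644531), 87.61405944824219)
d mm [ 121.9 -325.9  -20.2] rv [0.045 0.312 0.1  ] rows>= 7.0 F [ 0.6 -0.3 -0.9] gap 0.066 t 26.55
```

Request:
{"name": "servo_tool", "arguments": {"deltas": [{"dx": 13,"dy": -36,"dz": 0,"rx": 0.005,"ry": 0.035,"rz": 0.011,"fingers": -0.55},{"dx": 13,"dy": -36,"dz": 0,"rx": 0.005,"ry": 0.035,"rz": 0.011,"fingers": -0.55},{"dx": 13,"dy": -36,"dz": 0,"rx": 0.005,"ry": 0.035,"rz": 0.011,"fingers": -0.55},{"dx": 14,"dy": -36,"dz": 0,"rx": 0.005,"ry": 0.035,"rz": 0.011,"fingers": -0.55},{"dx": 14,"dy": -36,"dz": 0,"rx": 0.005,"ry": 0.035,"rz": 0.011,"fingers": -0.55},{"dx": 14,"dy": -36,"dz": -5,"rx": 0.005,"ry": 0.035,"rz": 0.011,"fingers": -0.55},{"dx": 14,"dy": -36,"dz": -5,"rx": 0.005,"ry": 0.035,"rz": 0.011,"fingers": -0.55},{"dx": 14,"dy": -36,"dz": -10,"rx": 0.005,"ry": 0.035,"rz": 0.011,"fingers": -0.55}]}}

```text
clock: 27.35
tcp_pos: [0.6739, 0.0169, 0.1702]
orientation: [0.016, 0.054, 0.998, -0.001]
wrist_force: [1.1, 0.3, 0.1]
finger_gap: 0.0662
```

Request:
{"name": "servo_tool", "arguments": {"deltas": [{"dx": 13,"dy": -37,"dz": -15,"rx": 0.005,"ry": 0.032,"rz": 0.011,"fingers": -0.55},{"dx": 0,"dy": 0,"dz": -15,"rx": 0,"ry": 0,"rz": 0,"fingers": -0.55},{"dx": 0,"dy": 0,"dz": 0,"rx": 0,"ry": 0,"rz": 0,"fingers": -0.55},{"dx": 0,"dy": 0,"dz": 0,"rx": 0,"ry": 0,"rz": 0,"fingers": -0.55}]}}

```text
clock: 27.75
tcp_pos: [0.6857, -0.0181, 0.1398]
orientation: [-0.001, 0.049, 0.999, 0.001]
wrist_force: [0.4, 0.3, 1.0]
finger_gap: 0.0659
```

```bash
python3 - <<'E'
from h import *
see('large_clip',(.686,-.0195,-.097),'w19')
go((.686,-.0195,.0745),-.097+np.pi)
E
```

```text
tcp [ 0.6862 -0.0176  0.141 ] toolz [ 7.0e-04  1.6e-03 -1.0e+00] yaw 3.0443 gap 0.0662 t 27.8
large_clip [ 0.6863 -0.0217 -0.1058] 0.027
d mm [ -0.5  -2.2 -67.3] rv [-0.001  0.002 -0.   ] rows>= 1.3 F [ 0.3 -0.2  0.3] gap 0.066 t 27.85
```

Request:
{"name": "servo_tool", "arguments": {"deltas": [{"dx": 0,"dy": -3.6,"dz": -20,"rx": 0,"ry": 0.002,"rz": -0.007,"fingers": -0.55},{"dx": 0,"dy": 0,"dz": -25,"rx": 0,"ry": 0,"rz": 0,"fingers": -0.55},{"dx": 0,"dy": 0,"dz": -21,"rx": 0,"ry": 0,"rz": 0,"fingers": -0.55},{"dx": 0,"dy": 0,"dz": 0,"rx": 0,"ry": 0,"rz": 0,"fingers": -0.55},{"dx": 0,"dy": 0,"dz": 0,"rx": 0,"ry": 0,"rz": 0,"fingers": 0},{"dx": 0,"dy": 0,"dz": 0,"rx": 0,"ry": 0,"rz": 0,"fingers": 0},{"dx": 0,"dy": 0,"dz": 0,"rx": 0,"ry": 0,"rz": 0,"fingers": 0},{"dx": 0,"dy": 0,"dz": 0,"rx": 0,"ry": 0,"rz": 0,"fingers": 0}], "newtons": 70}}

```text
clock: 28.65
tcp_pos: [0.6875, -0.0215, 0.0773]
orientation: [0.001, 0.052, 0.999, 0.001]
wrist_force: [-2.0, 1.5, 5.0]
finger_gap: 0.0498
```

Request:
{"name": "servo_tool", "arguments": {"deltas": [{"dx": 0,"dy": 0,"dz": 30,"rx": 0,"ry": 0,"rz": 0,"fingers": 0},{"dx": 0,"dy": 0,"dz": 40,"rx": 0,"ry": 0,"rz": 0,"fingers": 0},{"dx": 0,"dy": 0,"dz": 50,"rx": 0,"ry": 0,"rz": 0,"fingers": 0},{"dx": 0,"dy": 0,"dz": 20,"rx": 0,"ry": 0,"rz": 0,"fingers": 0},{"dx": 0,"dy": 0,"dz": 0,"rx": 0,"ry": 0,"rz": 0,"fingers": 0}]}}

```text
clock: 29.15
tcp_pos: [0.6888, -0.0222, 0.2203]
orientation: [0.004, 0.052, 0.999, 0.0]
wrist_force: [1.0, 0.0, -3.8]
finger_gap: 0.0497
```

```bash
python3 - <<'E'
from h import *
f=gotray('red',72,0,140)
E
```

```text
target [0.5777 0.304  0.1834] d mm [-111.1  326.3  -36.9] rv [-0.046 -0.302 -0.089] tray d [-175.2  298.5   18.1] Ftray [-0.3  0.2 -3.9] gap 0.0497 t 29.15
```

Request:
{"name": "servo_tool", "arguments": {"deltas": [{"dx": -13,"dy": 36,"dz": 0,"rx": -0.005,"ry": -0.034,"rz": -0.01,"fingers": 0},{"dx": -13,"dy": 36,"dz": 0,"rx": -0.005,"ry": -0.034,"rz": -0.01,"fingers": 0},{"dx": -13,"dy": 36,"dz": 0,"rx": -0.005,"ry": -0.034,"rz": -0.01,"fingers": 0},{"dx": -12,"dy": 36,"dz": 0,"rx": -0.005,"ry": -0.034,"rz": -0.01,"fingers": 0},{"dx": -12,"dy": 36,"dz": 0,"rx": -0.005,"ry": -0.034,"rz": -0.01,"fingers": 0},{"dx": -12,"dy": 36,"dz": 0,"rx": -0.005,"ry": -0.034,"rz": -0.01,"fingers": 0},{"dx": -12,"dy": 36,"dz": 0,"rx": -0.005,"ry": -0.034,"rz": -0.01,"fingers": 0},{"dx": -12,"dy": 36,"dz": -10,"rx": -0.005,"ry": -0.034,"rz": -0.01,"fingers": 0}]}}

```text
clock: 29.95
tcp_pos: [0.5864, 0.2672, 0.2041]
orientation: [0.137, 0.092, 0.986, -0.012]
wrist_force: [0.7, -0.6, -4.8]
finger_gap: 0.0498
```

Request:
{"name": "servo_tool", "arguments": {"deltas": [{"dx": -12,"dy": 38,"dz": -20,"rx": -0.005,"ry": -0.03,"rz": -0.009,"fingers": 0},{"dx": 0,"dy": 0,"dz": 0,"rx": 0,"ry": 0,"rz": 0,"fingers": 0},{"dx": 0,"dy": 0,"dz": 0,"rx": 0,"ry": 0,"rz": 0,"fingers": 0}]}}

```text
clock: 30.25
tcp_pos: [0.573, 0.3044, 0.1818]
orientation: [0.149, 0.094, 0.984, -0.015]
wrist_force: [0.6, -0.6, -4.0]
finger_gap: 0.0495
```

```bash
python3 - <<'E'
from h import *
f=gotray('red',72,0,99)
E
```

```text
target [0.5902 0.3016 0.1444] d mm [ 17.2  -2.9 -37.4] rv [-0.001 -0.015 -0.003] tray d [  5.    0.5 -40.9] Ftray [-0.6 -0.5 -4. ] gap 0.0495 t 30.25
```

Request:
{"name": "servo_tool", "arguments": {"deltas": [{"dx": 6,"dy": -1,"dz": -12,"rx": -0.001,"ry": -0.015,"rz": -0.003,"fingers": 0},{"dx": 6,"dy": -1,"dz": -13,"rx": 0,"ry": 0,"rz": 0,"fingers": 0},{"dx": 5.2,"dy": -0.9,"dz": -12.4,"rx": 0,"ry": 0,"rz": 0,"fingers": 0},{"dx": 0,"dy": 0,"dz": 0,"rx": 0,"ry": 0,"rz": 0,"fingers": 0},{"dx": 0,"dy": 0,"dz": 0,"rx": 0,"ry": 0,"rz": 0,"fingers": 0}]}}

```text
clock: 30.75
tcp_pos: [0.5929, 0.3003, 0.1471]
orientation: [0.158, 0.098, 0.982, -0.014]
wrist_force: [0.4, -0.5, -4.0]
finger_gap: 0.0496
```

```bash
python3 - <<'E'
from h import *
f=gotray('red',64,0,93)
bolts('w20')
E
```

```text
target [0.5845 0.3027 0.1362] d mm [ -8.4   2.4 -10.9] rv [-0.002  0.005  0.003] tray d [-11.7   0.7  -7.7] Ftray [-0.7 -0.4 -4. ] gap 0.0496 t 30.75
bolts [(np.float64(132.8), np.float64(122.4)), (np.float64(375.7), np.float64(121.5))]
row 205 outer 119 390 gap [(np.int64(194), np.int64(313))]
row 225 outer 121 388 gap [(np.int64(195), np.int64(312))]
stop top col 150 68
stop top col 200 67
stop top col 300 67
stop top col 350 67
```

View pics/w20.png

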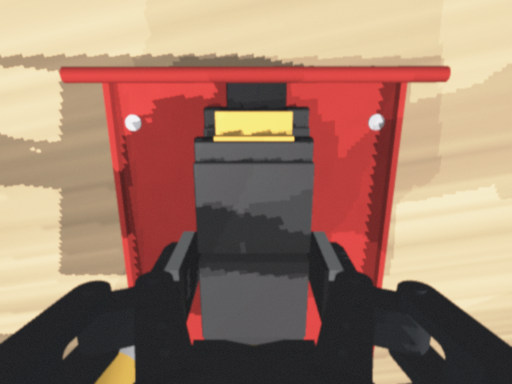

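Request:
{"name": "servo_tool", "arguments": {"deltas": [{"dx": -6.1,"dy": 1.1,"dz": -6.8,"rx": -0.002,"ry": 0.004,"rz": 0,"fingers": 0},{"dx": 0,"dy": 0,"dz": 0,"rx": 0,"ry": 0,"rz": 0,"fingers": 0},{"dx": -0.9,"dy": 0.15,"dz": -0.3,"rx": 0,"ry": 0,"rz": 0,"fingers": 0},{"dx": 0,"dy": 0,"dz": 0,"rx": 0,"ry": 0,"rz": 0,"fingers": 0}]}}

```text
clock: 31.2
tcp_pos: [0.5858, 0.3027, 0.1413]
orientation: [0.157, 0.097, 0.983, -0.015]
wrist_force: [-0.1, -0.3, -4.2]
finger_gap: 0.0496
```

Request:
{"name": "servo_tool", "arguments": {"deltas": [{"dx": -0.9,"dy": 0.15,"dz": -0.3,"rx": 0,"ry": 0,"rz": 0,"fingers": 0},{"dx": 0,"dy": 0,"dz": 0,"rx": 0,"ry": 0,"rz": 0,"fingers": 0}]}}

```text
clock: 31.4
tcp_pos: [0.585, 0.3028, 0.1409]
orientation: [0.157, 0.097, 0.983, -0.015]
wrist_force: [0.1, 0.4, -4.1]
finger_gap: 0.0499
```

Request:
{"name": "servo_tool", "arguments": {"deltas": [{"dx": -0.9,"dy": 0.15,"dz": -0.3,"rx": 0,"ry": 0,"rz": 0,"fingers": 0},{"dx": 0,"dy": 0,"dz": 0,"rx": 0,"ry": 0,"rz": 0,"fingers": 0}]}}

```text
clock: 31.6
tcp_pos: [0.584, 0.3028, 0.1404]
orientation: [0.157, 0.097, 0.983, -0.015]
wrist_force: [0.1, -0.4, -3.9]
finger_gap: 0.0494
```

```bash
python3 - <<'E'
from h import *
f=gotray('red',64,0,93)
E
```

```text
target [0.5845 0.3027 0.1362] d mm [ 0.5 -0.1 -4.2] rv [-0.     0.003  0.002] tray d [-0.8 -0.  -4.1] Ftray [-1.1 -0.4 -3.8] gap 0.0494 t 31.6
```

Request:
{"name": "servo_tool", "arguments": {"deltas": [{"dx": -0.9,"dy": 0.15,"dz": -0.3,"rx": 0,"ry": 0,"rz": 0,"fingers": 0},{"dx": 0,"dy": 0,"dz": 0,"rx": 0,"ry": 0,"rz": 0,"fingers": 0}]}}

```text
clock: 31.8
tcp_pos: [0.5833, 0.303, 0.1402]
orientation: [0.157, 0.097, 0.983, -0.015]
wrist_force: [-0.2, 0.0, -3.9]
finger_gap: 0.0501
```

Request:
{"name": "servo_tool", "arguments": {"deltas": [{"dx": -0.9,"dy": 0.15,"dz": -0.3,"rx": 0,"ry": 0,"rz": 0,"fingers": 0},{"dx": 0,"dy": 0,"dz": 0,"rx": 0,"ry": 0,"rz": 0,"fingers": 0}]}}

```text
clock: 32.0
tcp_pos: [0.583, 0.303, 0.1403]
orientation: [0.158, 0.097, 0.983, -0.015]
wrist_force: [1.5, -1.6, -3.6]
finger_gap: 0.0495
```

Request:
{"name": "servo_tool", "arguments": {"deltas": [{"dx": -0.9,"dy": 0.15,"dz": -0.3,"rx": 0,"ry": 0,"rz": 0,"fingers": 0},{"dx": 0,"dy": 0,"dz": 0,"rx": 0,"ry": 0,"rz": 0,"fingers": 0}]}}

```text
clock: 32.2
tcp_pos: [0.5828, 0.3031, 0.1405]
orientation: [0.159, 0.098, 0.982, -0.015]
wrist_force: [4.5, -1.8, -3.4]
finger_gap: 0.0497
```

```bash
python3 - <<'E'
from h import *
f=gotray('red',64,0,93)
bolts('w21')
E
```

```text
target [0.5845 0.3027 0.1362] d mm [ 1.8 -0.4 -4.3] rv [-0.     0.006  0.003] tray d [ 0.4 -0.  -4.6] Ftray [ 3.4 -0.9 -4.7] gap 0.0497 t 32.2
bolts [(np.float64(132.0), np.float64(146.4)), (np.float64(374.1), np.float64(145.9))]
row 205 outer 115 392 gap [(np.int64(194), np.int64(313))]
row 225 outer 117 389 gap [(np.int64(195), np.int64(312))]
stop top col 150 99
stop top col 200 100
stop top col 300 100
stop top col 350 100
```

Request:
{"name": "servo_tool", "arguments": {"deltas": [{"dx": 0.8,"dy": -0.2,"dz": -2.8,"rx": 0,"ry": 0,"rz": 0,"fingers": 0},{"dx": 0,"dy": 0,"dz": 0,"rx": 0,"ry": 0,"rz": 0,"fingers": 0}]}}

```text
clock: 32.45
tcp_pos: [0.5838, 0.3032, 0.1379]
orientation: [0.159, 0.098, 0.982, -0.015]
wrist_force: [4.8, -1.8, 1.1]
finger_gap: 0.0497
```

Request:
{"name": "servo_tool", "arguments": {"deltas": [{"dx": 0.2,"dy": 0,"dz": -0.8,"rx": 0,"ry": 0,"rz": 0,"fingers": 0},{"dx": 0,"dy": 0,"dz": 0,"rx": 0,"ry": 0,"rz": 0,"fingers": 0}]}}

```text
clock: 32.65
tcp_pos: [0.584, 0.3032, 0.1373]
orientation: [0.159, 0.098, 0.982, -0.015]
wrist_force: [4.1, -2.2, 1.6]
finger_gap: 0.0497
```

Request:
{"name": "servo_tool", "arguments": {"deltas": [{"dx": 0.2,"dy": 0,"dz": -0.8,"rx": 0,"ry": 0,"rz": 0,"fingers": 0},{"dx": 0,"dy": 0,"dz": 0,"rx": 0,"ry": 0,"rz": 0,"fingers": 0}]}}

```text
clock: 32.85
tcp_pos: [0.5842, 0.3033, 0.1366]
orientation: [0.159, 0.098, 0.982, -0.015]
wrist_force: [4.6, -2.0, 2.2]
finger_gap: 0.0496
```

Request:
{"name": "servo_tool", "arguments": {"deltas": [{"dx": 0.2,"dy": 0,"dz": -0.6,"rx": 0,"ry": 0,"rz": 0,"fingers": 0},{"dx": 0,"dy": 0,"dz": 0,"rx": 0,"ry": 0,"rz": 0,"fingers": 0}]}}

```text
clock: 33.05
tcp_pos: [0.5843, 0.3033, 0.1364]
orientation: [0.159, 0.098, 0.982, -0.015]
wrist_force: [4.0, -2.3, 4.9]
finger_gap: 0.0499
```

```bash
python3 - <<'E'
from h import *
f=gotray('red',64,0,93)
E
```

```text
target [0.5845 0.3027 0.1362] d mm [ 0.3 -0.6 -0.2] rv [-0.001  0.007  0.003] tray d [ 0.3 -0.6 -0.3] Ftray [ 5.7 -1.5  3.3] gap 0.0499 t 33.05
```

Request:
{"name": "servo_tool", "arguments": {"deltas": [{"dx": 0.2,"dy": -0.3,"dz": -0.7,"rx": 0,"ry": 0,"rz": 0,"fingers": 0},{"dx": 0,"dy": 0,"dz": 0,"rx": 0,"ry": 0,"rz": 0,"fingers": 0}]}}

```text
clock: 33.25
tcp_pos: [0.5843, 0.3033, 0.1364]
orientation: [0.159, 0.097, 0.982, -0.014]
wrist_force: [0.4, -2.5, 10.1]
finger_gap: 0.0496
```

Request:
{"name": "servo_tool", "arguments": {"deltas": [{"dx": 0,"dy": 0,"dz": 0,"rx": 0,"ry": 0,"rz": 0,"fingers": -0.25},{"dx": 0,"dy": 0,"dz": 0,"rx": 0,"ry": 0,"rz": 0,"fingers": -0.5},{"dx": 0,"dy": 0,"dz": 0,"rx": 0,"ry": 0,"rz": 0,"fingers": -0.55},{"dx": 0,"dy": 0,"dz": 0,"rx": 0,"ry": 0,"rz": 0,"fingers": -0.55},{"dx": -6,"dy": 1,"dz": 19,"rx": 0,"ry": 0,"rz": 0,"fingers": -0.55},{"dx": -9,"dy": 2,"dz": 28,"rx": 0,"ry": 0,"rz": 0,"fingers": -0.55},{"dx": -9,"dy": 2,"dz": 28,"rx": 0,"ry": 0,"rz": 0,"fingers": -0.55},{"dx": 0,"dy": 0,"dz": 0,"rx": 0,"ry": 0,"rz": 0,"fingers": -0.55}]}}

```text
clock: 34.05
tcp_pos: [0.56, 0.3091, 0.2133]
orientation: [0.16, 0.097, 0.982, -0.013]
wrist_force: [1.2, 0.6, 0.1]
finger_gap: 0.0664
```

Request:
{"name": "servo_tool", "arguments": {"deltas": [{"dx": -15,"dy": -45,"dz": 10,"rx": 0,"ry": 0,"rz": 0,"fingers": -0.55},{"dx": -15,"dy": -45,"dz": 10,"rx": 0,"ry": 0,"rz": 0,"fingers": -0.55},{"dx": -15,"dy": -45,"dz": 10,"rx": 0,"ry": 0,"rz": 0,"fingers": -0.55},{"dx": -15,"dy": -45,"dz": 10,"rx": 0,"ry": 0,"rz": 0,"fingers": -0.55},{"dx": 0,"dy": 0,"dz": 0,"rx": 0,"ry": 0,"rz": 0,"fingers": -0.55},{"dx": 0,"dy": 0,"dz": 0,"rx": 0,"ry": 0,"rz": 0,"fingers": -0.55}]}}

```text
clock: 34.65
tcp_pos: [0.4988, 0.1267, 0.2487]
orientation: [0.157, 0.098, 0.983, -0.015]
wrist_force: [0.6, -0.4, 0.8]
finger_gap: 0.0659
```

```bash
python3 - <<'E'
from h import *
t=read_camera('top')['img'];s=read_camera('scene')['img']
a=cv2.resize(t[90:240,40:350],(600,290),interpolation=cv2.INTER_CUBIC)
b=cv2.resize(s[150:370,150:400],(340,300),interpolation=cv2.INTER_CUBIC)
im=np.zeros((600,700,3),np.uint8);im[:290,:600]=a;im[295:595,:340]=b
c=cv2.resize(s[155:235,150:240],(340,300),interpolation=cv2.INTER_CUBIC);im[295:595,350:690]=c
cv2.imwrite('pics/final.png',im[...,::-1])
E
```

```text
(no output)
```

View pics/final.png

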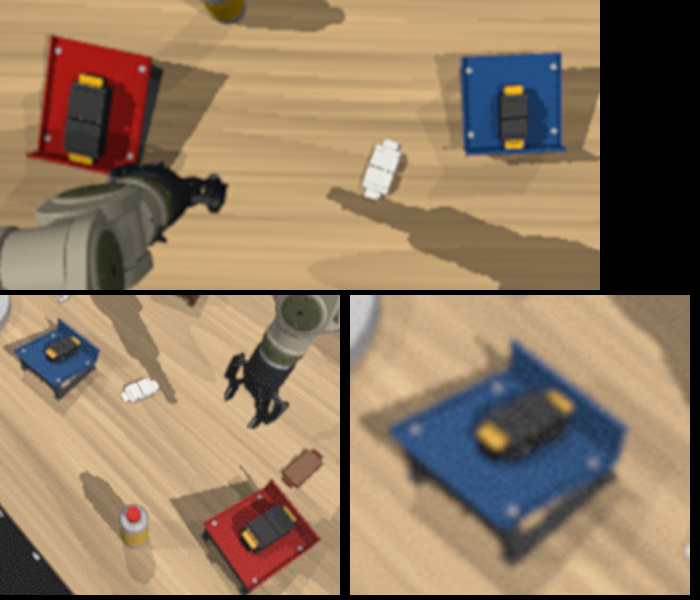

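The final view shows both stacks in place, with the clipped pads on top and centred at about (87,118) in the red tray and (514,117) in the blue tray. The worn pad, spray can and white look-alike haven't moved.

```bash
python3 -c "
from workcell import job
print(job.hand_in())"
```

```text
the job is handed in; nothing more can be done
None
```

I stacked both pairs of pads and handed the job in, taking about 35 s of the 96 s. The large pads are in the red tray and the small ones in the blue, each with the plain pad underneath and the clipped pad on top.

- **Placing:** I slid each pad down to the stop until I felt contact (about 5 N), then pressed it lightly onto the surface (about 10 N) before letting go. The robot then moved clear.
- **Centring:** Measured against the tray bolts, three of the pads were centred to within about 0.5 mm and square. The large plain pad sits about 1 mm to the left (+y) of the middle.
- **Final check:** The last top and scene views show both stacks in place, and the worn pad, the spray can and the white pad look-alike unmoved. The spanner and the brown and white trays were outside that last view, but I never went near enough to touch them.
- **Not checked:** I didn't measure how the large clipped pad lies after letting go; I only saw it in the last overview.
- **Disagreed or failed:**
  - The first approach hit the range limit of the last joint and stopped short. I turned the gripper half a turn and carried on.
  - The wrist reading and the pictures differed by up to about 1 mm across the trays. I went by the pictures.
  - The small clipped pad met the stop about 0.6 mm earlier than I expected.

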